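# Sort returned stock into the dispensary trays

### The arm

A 6-joint arm with a two-finger parallel gripper is mounted at the origin on the work surface. World frame = base frame: x ahead of the robot, y to its left, z up, the work surface at z = 0. Lengths are in m, angles in rad, forces in N, time in s.
With the tool pointing down it reaches from about 0.275 to 1 m from the base axis. Payload 8.4 kg.
Tool frame: the origin (TCP) lies where the fingers leave the gripper's body, on its centre line; the fingertips stand 73 mm ahead of it and the grasp point (between the pads) lies arm.pinch_z ahead of it (arm.pinch_z is the distance from the TCP to the grasp point, in m); y points along the fingers, z is the direction in which the jaws open and shut, and the axes are right-handed (so a half turn about y gives the same grasp; the last joint's range is limited). The gripper opens to 85 mm and grips with 20 to 120 N. Pads are 22 mm wide; open, the fingers measure 114 mm over their backs; the gripper's body (76 mm by 85 mm) begins 54 mm behind the grasp point. The pads swing forward as they close: fully open they stand 13 mm farther back than shut.
Start: joints at [-1.333, 0.353, 1.633, -0, 1.155, -0.002], TCP at [0.148, -0.607, 0.304] pointing down, gripper open.
Joint ranges: [-2.63, 2.63], [-0.92, 2.1], [0.06, 2.66], [-1.3, 4.44], [0, 2.69], [-3.02, 3.02]. Speed limits (rad/s): [2.22, 2.22, 2.79, 3.14, 3.14, 3.14].

### API

Orientations are given as a rotation vector (axis times angle).
In Python, from cell import arm gives the robot as it stands.
- The arm moves only by the tool move_arm, never from a script. Its argument "deltas" is a list of rows, each an object of numbers: "jaw": the gripper's target within -1 to 1 (shut at 1, half-way at 0, fully open at -1); "x", "y", "z": the shift along the tool's x, y, z in cm; "wx", "wy", "wz": the turn, a rotation vector about the tool's x, y, z in rad. In form: [{"jaw": .., "x": .., "y": .., "z": .., "wx": .., "wy": .., "wz": ..}, ...]. A call has 1 to 5 rows; each row shifts and turns the commanded pose from where the row before left it, along the tool's axes as they then stand; what a row does not reach is not made up. A row lasts 1/8 s, in which the tool goes at most 62.5 mm and 10.7 degrees, less where a joint would pass 70% of its speed; a pose out of reach is approached as far as the arm can. A call is refused whole if a number of a shift passes 6.25 or a number of a turn 0.188, either way. A call with a gripper value outside its range is refused whole. The fingers move at their own pace and stop on an object; the grip force is fixed at half the most. Time passes only in rows, so rows that do not move let the fingers close. It gives the time, the measured TCP pose, the force and the opening at its end, in the units of the state.
- arm.observe(): the state, without advancing time (a new reading comes with each control period).
- arm.grab_frame(name): name is "side" or "top" or "wrist"; returns the picture (400x640x3 uint8, blue, green, red); there is no depth.
- arm.camera_params(name): a dict with "vfov" (degrees; the focal length in pixels is half the picture's height over the tangent of half this angle, whatever the lens; pixels are square), "cx", "cy" (the principal point, pixels), "cam_to_world" (4x4, takes a point from camera to world coordinates); the wrist camera has in their place "hand_eye" (4x4, takes a point from camera to tool coordinates, whose origin is the TCP and whose axes are the tool frame's). Camera axes: x right, y down, z forward; pixel columns grow to the right and rows downward; lengths in m; the calibration is good to about 2 mm. The wrist camera is an equidistant fisheye: a pixel r from the principal point sees the ray r / f radians off the axis. A picture is of the moment at which its call begins: read the wrist's pose just before it. camera_params takes no time and is no camera call.
- arm.close_job(): hands the job in, once; it reports no verdict.
Trained networks look in the newest picture that a camera, given by its name, has taken for a name from the list of things; names that differ only in an ending like _2 or _b are one class to them, and where a whole thing is asked for, a point or a joint stands for the part that bears it (a point fixed in the world has none). Each returns a list of dicts, best first, with "p" (0 to 1); they miss things now and then, are a little off and sometimes report something else, mostly with a low value. They report only what shows in the picture. A call takes as long as a camera call. They do not tell look-alikes from the thing itself.
- arm.recognise(camera, query): "location" ([x, y, z] in m, in world coordinates, good to about 4 mm: the middle of the surface that is visible of it).
- arm.tip_of(camera, query): "location" ([x, y, z] in m, in world coordinates, good to about 4 mm: a listed point, or the origin of a listed thing).
The state is a dict: "time": time; "joints": joint angles; "joint_vel": joint speeds; "joint_torque": joint torques, N m; "tcp_pos": TCP position; "eef_rot": TCP orientation; "force": force on the tool from outside, world axes, zero at the start; "ft_torque": the same for the moment, N m; "opening": finger opening in m.
Only numpy, scipy, OpenCV 4.12 (cv2) and the standard library are available. Lean on these libraries where they do the work, as an engineer would, in place of code of your own. Each camera call takes 0.05 s, during which the arm holds its last target.

### The job

Put the returned stock away: stand both pill bottles in the long narrow tray, both squat ointment jars in the round dish, and the carton in the small rectangular tray. Everything must end up standing upright and flat on the floor of its tray. Leave the mortar and the roll of tape where they are.

Things in the scene. Friction and masses are not known exactly. Their poses are not given: they have to be found in the camera images.
- bottle_a_mid (a point): One white plastic pill bottle with a plain paper label and a white screw cap, standing upright; body 42 mm diameter and 56 mm high, cap 37 mm diameter from 58 mm up to the top at 80 mm. The point is its centre, 40 mm above its underside; z is up along its axis. The two bottles are alike.
- bottle_b_mid (a point): The other white plastic pill bottle with a plain paper label and a white screw cap, standing upright; body 42 mm diameter and 56 mm high, cap 37 mm diameter from 58 mm up to the top at 80 mm. The point is its centre, 40 mm above its underside; z is up along its axis. The two bottles are alike.
- jar_a_mid (a point): One squat white ointment jar with an aluminium lid, standing upright; 46 mm high, body 53 mm diameter, lid 56 mm diameter from 28 mm above the underside to the top. The point is its centre, 23 mm above its underside; z is up along its axis. The two jars are alike.
- jar_b_mid (a point): The other squat white ointment jar with an aluminium lid, standing upright; 46 mm high, body 53 mm diameter, lid 56 mm diameter from 28 mm above the underside to the top. The point is its centre, 23 mm above its underside; z is up along its axis. The two jars are alike.
- carton_mid (a point): Plain paper-white medicine carton with a grey band, standing upright: 62 mm along its x, 36 mm along its y, 74 mm high. The point is its centre, 37 mm above its underside; z is up.
- long_tray: Long narrow steel tray fixed to the counter, for the pill bottles: outside 74 mm along its x, 206 mm along its y, rim 14 mm high; walls 4 mm thick, floor top 4 mm above the counter (inside 66 x 198 mm). Origin at the centre of its underside, at counter height.
- round_dish: Round steel dish fixed to the counter, for the ointment jars: outside 160 mm diameter, rim 13 mm high, inside 150 mm diameter, floor top 4 mm above the counter. Origin at the centre of its underside, at counter height.
- small_tray: Small rectangular steel tray fixed to the counter, for the carton: outside 94 mm along its x, 68 mm along its y, rim 14 mm high; walls 4 mm thick, floor top 4 mm above the counter (inside 86 x 60 mm, so the carton stands in it only lengthwise). Origin at the centre of its underside, at counter height.
- mortar: White ceramic mortar (open bowl), a loose bystander: 84 mm diameter at the rim, 50 mm high. Origin at the centre of its underside.
- tape: Cardboard-coloured roll of tape lying flat, a loose bystander: 68 mm outside diameter, 44 mm hole, 20 mm high. Origin at the centre of its underside.
There are look-alikes about, which are no part of the job. What is shaped like the long_tray but black or red is not meant. What is shaped like the part that bears bottle_b_mid but black is not meant.

How it is judged:
At the end, for the whole second after the job is handed in: Both bottles stand in the long tray, both jars in the round dish and the carton in the small tray: each inside the rim, upright within 0.12 rad, its underside within 5 mm of the tray's floor, and at rest (below 0.02 m/s) (x of bottle_a_mid in the frame of long_tray between -0.033 and 0.033 m and y of bottle_a_mid in the frame of long_tray between -0.099 and 0.099 m and z of bottle_a_mid in the frame of long_tray between 0.039 and 0.049 m and angle between each of bottle_a_mid, bottle_b_mid, jar_a_mid, jar_b_mid, carton_mid's own z axis and vertical below 0.12 rad and linear speed of each of bottle_a, bottle_b, jar_a, jar_b, carton below 0.02 m/s and x of bottle_b_mid in the frame of long_tray between -0.033 and 0.033 m and y of bottle_b_mid in the frame of long_tray between -0.099 and 0.099 m and z of bottle_b_mid in the frame of long_tray between 0.039 and 0.049 m and horizontal distance between each of jar_a_mid, jar_b_mid and round_dish below 0.06 m and z of jar_a_mid in the frame of round_dish between 0.022 and 0.032 m and z of jar_b_mid in the frame of round_dish between 0.022 and 0.032 m and x of carton_mid in the frame of small_tray between -0.03 and 0.03 m and y of carton_mid in the frame of small_tray between -0.025 and 0.025 m and z of carton_mid in the frame of small_tray between 0.036 and 0.046 m); the robot touches nothing.
It fails at once if the mortar is pushed away (more than 25 mm) from where it stood (distance of mortar from where it was at the start of the episode above 0.025 m).
It fails at once if the roll of tape is pushed away (more than 25 mm) from where it stood (distance of tape from where it was at the start of the episode above 0.025 m).
It also fails if it takes over 120 s, if anything falls off the work surface, if the arm or the gripper's body presses on something with over 40 N, if the wrist force passes 120 N, or if a joint passes its speed limit or range.

## Working session

There is one attempt and no reset: what is moved stays moved. The work goes in short steps, Python scripts to look and compute and a tool call to move; the robot and the scene stay as the last step left them, time stands still between calls to the robot, and variables do not carry over. Pictures are saved under pics/ and viewed, and the job is handed in when it is done.

Besides the shell and the picture viewer there is one more tool, called after "Emit:" as name(argument=value, ...) on one line, values as JSON. move_arm: Moves the arm, as the interface text tells. Its arguments: {"type":"object","properties":{"deltas":{"type":"array"}},"required":["deltas"]}

```bash
ls -la; mkdir -p pics; python3 - <<'E'
from cell import arm
import cv2
print(arm.observe()); print(arm.pinch_z)
for n in("top","side","wrist"):
    cv2.imwrite(f"pics/{n}0.png",arm.grab_frame(n)); print(n,arm.camera_params(n))
E
```

```text
total 12
drwxr-xr-x  3 agent agent 4096 Dec  6 19:55 .
drwxr-xr-x 23 root  root  4096 Dec  6 19:55 ..
drwxr-xr-x  2 agent agent 4096 Dec  6 19:55 pics
{'time': 0.0, 'joints': array([-1.33343027e+00,  3.53668950e-01,  1.63414306e+00,  7.19908788e-06,
        1.15519393e+00, -2.40297256e-03]), 'joint_vel': array([-4.46965896e-04, -2.21198052e-04,  1.63944721e-03,  1.61309943e-03,
        8.42966354e-04,  5.20554182e-05]), 'joint_torque': array([-2.62385263e-03, -6.05254483e+01, -3.42074382e+01, -1.50358424e-04,
        9.23440995e-03, -1.58186526e-05]), 'tcp_pos': array([ 0.14833493, -0.60675301,  0.3031448 ]), 'eef_rot': array([-0.2524352 ,  2.09566937, -2.09270719]), 'force': array([ 0.15193827, -0.13948689,  0.16545168]), 'ft_torque': array([ 0.01680201,  0.01031133, -0.04003716]), 'opening': 0.08515592614835316}
0.0539
top {'vfov': 47.17817146016532, 'cx': 321.8862250587819, 'cy': 194.42984768999702, 'cam_to_world': array([[ 9.85256431e-04, -9.98609042e-01,  5.27163301e-02,
         3.74496062e-01],
       [-9.99981682e-01, -6.69044946e-04,  6.01567009e-03,
        -1.24838314e-01]
[... 260 characters left out ...]
'cam_to_world': array([[-0.99978697, -0.0020332 ,  0.02053995,  0.4423987 ],
       [-0.01516591,  0.74738061, -0.66422302,  0.64791073],
       [-0.01400066, -0.66439302, -0.74725223,  0.94817969],
       [ 0.        ,  0.        ,  0.        ,  1.        ]])}
wrist {'vfov': 65.70646984690485, 'cx': 318.8510850153795, 'cy': 203.29424390749756, 'hand_eye': array([[ 9.79656813e-04,  9.50288180e-01,  3.11370222e-01,
        -7.91060024e-02],
       [-4.70177881e-04, -3.11369899e-01,  9.50288675e-01,
        -7.05941261e-02],
       [ 9.99999410e-01, -1.07735616e-03,  1.41768840e-04,
         6.51097197e-04],
       [ 0.00000000e+00,  0.00000000e+00,  0.00000000e+00,
         1.00000000e+00]])}
```

View pics/top0.png

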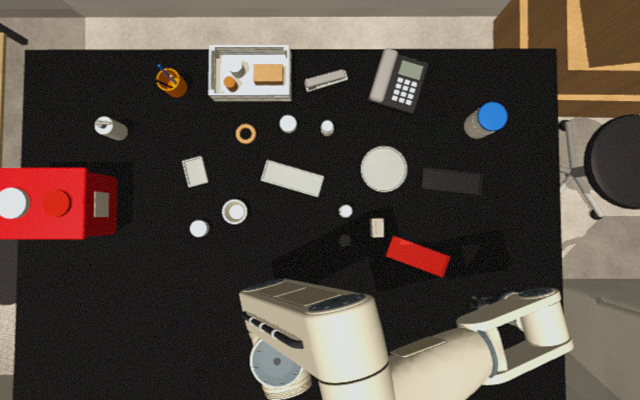

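View pics/side0.png

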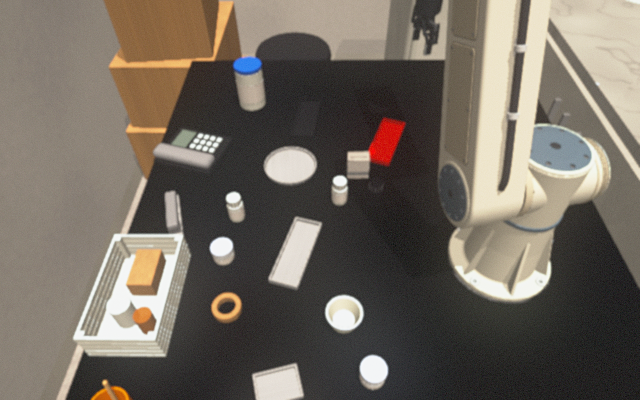

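```bash
python3 - <<'E'
from cell import arm
import numpy as np
for n in ["bottle_a_mid","jar_a_mid","carton_mid","long_tray","round_dish","small_tray","mortar","tape"]:
  for c in ("top","side"):
    print(n,c,[(np.round(d["location"],3).tolist(),round(d["p"],2)) for d in arm.tip_of(c,n)])
E
```

```text
bottle_a_mid top [([0.687, -0.13, 0.043], 0.71)]
bottle_a_mid side [([0.686, -0.129, 0.041], 0.92)]
jar_a_mid top [([0.344, 0.303, 0.022], 0.56)]
jar_a_mid side []
carton_mid top [([0.342, -0.302, 0.038], 0.73)]
carton_mid side [([0.341, -0.295, 0.037], 0.58)]
long_tray top [([0.506, -0.566, -0.001], 0.79), ([0.514, -0.011, 0.0], 0.68), ([0.245, -0.449, 0.0], 0.65), ([0.399, 0.181, 0.001], 0.42)]
long_tray side [([0.504, -0.563, 0.0], 0.85), ([0.515, -0.012, 0.004], 0.82), ([0.244, -0.447, -0.0], 0.79)]
round_dish top [([0.55, -0.329, -0.001], 0.93)]
round_dish side [([0.548, -0.332, -0.0], 0.97)]
small_tray top [([0.54, 0.325, 0.004], 0.72)]
small_tray side [([0.537, 0.331, 0.002], 0.74)]
mortar top [([0.399, 0.181, 0.002], 0.92)]
mortar side [([0.537, 0.329, 0.002], 0.65), ([0.396, 0.182, -0.002], 0.6)]
tape top [([0.668, 0.147, 0.0], 0.62)]
tape side [([0.671, 0.151, -0.001], 0.89)]
```

The top view shows the white long tray at (292,178), dish (384,168), small tray (195,171), and jars at (288,124) and (199,229). The bottles are at (327,128) and (346,211), and the carton at (377,228). The mortar is at (234,211) and the tape at (246,133). I'll now measure these precisely.

```bash
cat > h.py <<'E'
from cell import arm
import numpy as np, cv2
from scipy.spatial.transform import Rotation as R
def ray(n,uv,z):
    p=arm.camera_params(n);f=200/np.tan(np.radians(p["vfov"]/2));T=p["cam_to_world"]
    uv=np.atleast_2d(uv).astype(float)
    d=np.c_[(uv[:,0]-p["cx"])/f,(uv[:,1]-p["cy"])/f,np.ones(len(uv))]@T[:3,:3].T
    o=T[:3,3];return o+d*((z-o[2])/d[:,2])[:,None]
def proj(n,P):
    p=arm.camera_params(n);f=200/np.tan(np.radians(p["vfov"]/2));T=p["cam_to_world"]
    c=(np.atleast_2d(P)-T[:3,3])@T[:3,:3]
    return np.c_[f*c[:,0]/c[:,2]+p["cx"],f*c[:,1]/c[:,2]+p["cy"]]
def down(yaw):
    # tool y = down, z(jaw axis) = (cos yaw, sin yaw,0), x = y cross z
    y=np.array([0,0,-1.]);z=np.array([np.cos(yaw),np.sin(yaw),0]);return np.c_[np.cross(y,z),y,z]
def st():
    s=arm.observe();M=R.from_rotvec(s["eef_rot"]).as_matrix()
    z=M[:,2];return s,M,np.array(s["tcp_pos"])
E
python3 - <<'E'
from h import *
s,M,p=st();print(np.round(M,3))
im=cv2.imread("pics/top0.png")
g=im.min(2)
hs=dict(jar1=((288,124),.046),jar2=((199,229),.046),botA=((327,128),.08),botB=((346,211),.08),carton=((377,228),.074),long=((292,178),.014),small=((195,171),.014),dish=((384,168),.013),mortar=((234,211),.05))
m=(g>95).astype(np.uint8);n,lab=cv2.connectedComponents(m)
for k,(c,z) in hs.items():
    l=lab[c[1],c[0]]
    if l==0: print(k,'none',g[c[1],c[0]]);continue
    ys,xs=np.nonzero(lab==l)
    r=ray("top",np.c_[xs,ys],z)[:,:2].astype(np.float32)
    q=cv2.minAreaRect(r);b=cv2.boxPoints(q)
    e=b[1]-b[0],b[2]-b[1];L=max(e,key=np.linalg.norm)
    print(k,len(xs),np.round(r.mean(0),3),'rect',np.round(q[0],3),np.round(q[1],3),'long axis deg',round(np.degrees(np.arctan2(L[1],L[0]))%180,1))
a=cv2.resize(im[100:260,150:470],None,fx=2.5,fy=2.5,interpolation=cv2.INTER_CUBIC);cv2.imwrite("pics/topz.png",a)
si=cv2.imread("pics/side0.png");cv2.imwrite("pics/sidez.png",cv2.resize(si[130:330,180:440],None,fx=3,fy=3,interpolation=cv2.INTER_CUBIC))
E
```

```text
[[-0.971 -0.     0.237]
 [-0.237 -0.    -0.971]
 [ 0.    -1.     0.   ]]
jar1 245 [0.701 0.002] rect [0.701 0.002] [0.059 0.056] long axis deg 44.9
jar2 251 [0.342 0.304] rect [0.342 0.303] [0.054 0.058] long axis deg 90.1
botA 162 [ 0.681 -0.132] rect [ 0.68  -0.133] [0.051 0.04 ] long axis deg 0.1
botB 140 [ 0.401 -0.193] rect [ 0.4   -0.194] [0.04  0.043] long axis deg 90.0
carton 221 [ 0.346 -0.301] rect [ 0.345 -0.299] [0.04  0.063] long axis deg 179.7
long 1329 [ 0.516 -0.011] rect [ 0.516 -0.011] [0.21  0.077] long axis deg 73.8
small 582 [0.539 0.329] rect [0.539 0.329] [0.097 0.073] long axis deg 14.8
dish 1680 [ 0.549 -0.33 ] rect [ 0.549 -0.33 ] [0.157 0.157] long axis deg 179.8
mortar 514 [0.399 0.182] rect [0.398 0.182] [0.085 0.082] long axis deg 0.6
```

View pics/topz.png

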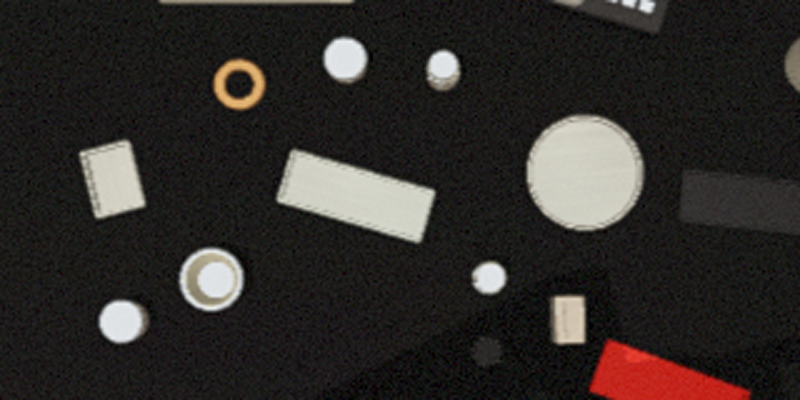

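View pics/sidez.png

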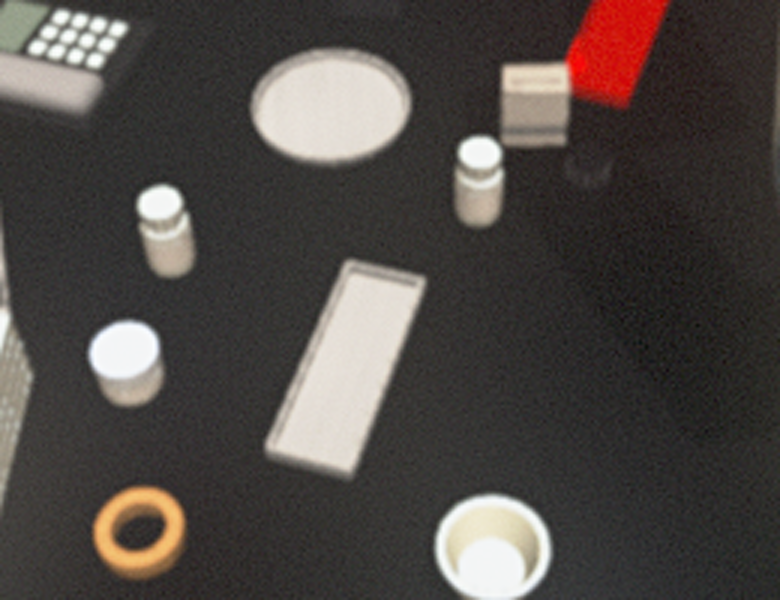

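```bash
cat > go.py <<'E'
import sys
from h import *
# usage: go.py x y z [yawdeg]  -> grasp-point target, tool-frame shift in cm; yaw of jaw axis
x,y,z=map(float,sys.argv[1:4]);s,M,p=st()
t=np.array([x,y,z+arm.pinch_z])
yaw=np.degrees(np.arctan2(M[1,2],M[0,2]))
d=M.T@(t-p)*100
print('tcp',np.round(p,4),'grasp z',round(p[2]-arm.pinch_z,4),'yaw',round(yaw,1),'tilt',round(M[2,1]+1,5),'open',round(s['opening'],4),'t',s['time'],'j1,6',np.round(s['joints'][[0,5]],2))
print('tool shift cm',np.round(d,2),'norm',round(np.linalg.norm(d),2),'rows@5.5',int(np.ceil(np.linalg.norm(d)/5.5)))
if len(sys.argv)>4:
    dy=(float(sys.argv[4])-yaw+180)%360-180
    print('wy total',round(-np.radians(dy),3),'| shift if turned first',np.round(down(np.radians(float(sys.argv[4]))).T@(t-p)*100,2))
E
python3 go.py 0.345 -0.300 0.2 -90
```

```text
tcp [ 0.1484 -0.6071  0.3039] grasp z 0.25 yaw -76.3 tilt 0.0 open 0.0852 t 0.95 j1,6 [-1.33 -0.  ]
tool shift cm [-26.39   5.   -25.16] norm 36.8 rows@5.5 7
wy total 0.24 | shift if turned first [-19.66   5.   -30.71]
```

Emit:
move_arm(deltas=[{"jaw": -1, "wy": 0.12, "y": 2.5}, {"jaw": -1, "wy": 0.12, "y": 2.5}, {"jaw": -1, "x": -3, "z": -4.5}, {"jaw": -1, "x": -3, "z": -4.5}, {"jaw": -1, "x": -3, "z": -4.5}])

```text
invalid input
```

Emit:
move_arm(deltas=[{"jaw": -1, "x": -3, "z": -4.5}, {"jaw": -1, "x": -3, "z": -4.5}, {"jaw": -1, "x": -3, "z": -4.5}, {"jaw": -1, "x": -1.6, "z": -3.7}, {"jaw": -1}])

```text
invalid input
```

```bash
python3 go.py 0.345 -0.300 0.045 -90; python3 - <<'E'
from h import *
cv2.imwrite("pics/w1.png",arm.grab_frame("wrist"))
print(arm.tip_of("wrist","carton_mid"))
E
```

```text
tcp [ 0.1484 -0.6071  0.3039] grasp z 0.25 yaw -76.3 tilt 0.0 open 0.0852 t 0.95 j1,6 [-1.33 -0.  ]
tool shift cm [-26.39  20.5  -25.16] norm 41.83 rows@5.5 8
wy total 0.24 | shift if turned first [-19.66  20.5  -30.71]
[]
```

View pics/w1.png

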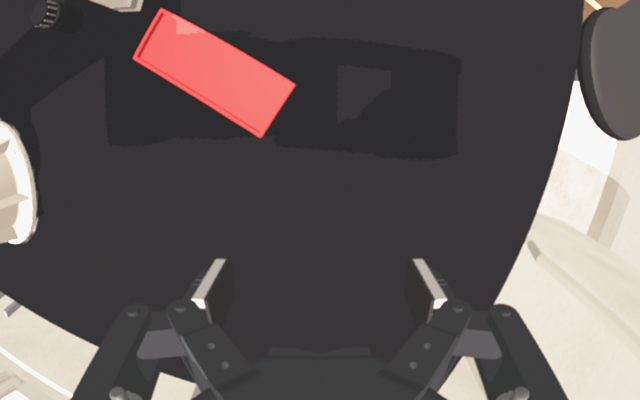

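The calls were refused, so every row probably needs all the keys. The wrist view from the start pose shows only the red look-alike tray.

Emit:
move_arm(deltas=[{"jaw": -1, "x": 0, "y": 2.5, "z": 0, "wx": 0, "wy": 0.12, "wz": 0}, {"jaw": -1, "x": 0, "y": 2.5, "z": 0, "wx": 0, "wy": 0.12, "wz": 0}, {"jaw": -1, "x": -3, "y": 0, "z": -4.5, "wx": 0, "wy": 0, "wz": 0}, {"jaw": -1, "x": -3, "y": 0, "z": -4.5, "wx": 0, "wy": 0, "wz": 0}, {"jaw": -1, "x": -3, "y": 0, "z": -4.5, "wx": 0, "wy": 0, "wz": 0}])

```text
time: 1.68
tcp_pos: [0.2391, -0.4709, 0.2538]
eef_rot: [-0.001, -2.221, 2.221]
force: [-0.4, 0.3, 1.3]
opening: 0.0854
```

Emit:
move_arm(deltas=[{"jaw": -1, "x": -3, "y": 0, "z": -4.5, "wx": 0, "wy": 0, "wz": 0}, {"jaw": -1, "x": -3, "y": 0, "z": -4.5, "wx": 0, "wy": 0, "wz": 0}, {"jaw": -1, "x": -3, "y": 0, "z": -4.5, "wx": 0, "wy": 0, "wz": 0}, {"jaw": -1, "x": -1.6, "y": 0, "z": -3.7, "wx": 0, "wy": 0, "wz": 0}, {"jaw": -1, "x": 0, "y": 0, "z": 0, "wx": 0, "wy": 0, "wz": 0}])

```text
time: 2.3
tcp_pos: [0.3452, -0.2982, 0.254]
eef_rot: [-0.003, 2.22, -2.219]
force: [0.8, -0.6, 0.2]
opening: 0.0855
```

```bash
python3 go.py 0.345 -0.300 0.045 -90; python3 - <<'E'
from h import *
cv2.imwrite("pics/w2.png",arm.grab_frame("wrist"))
print(arm.tip_of("wrist","carton_mid"))
E
```

```text
tcp [ 0.3452 -0.2982  0.254 ] grasp z 0.2001 yaw -89.8 tilt 0.0 open 0.0855 t 2.3 j1,6 [-0.72  0.85]
tool shift cm [ 0.03 15.51  0.19] norm 15.51 rows@5.5 3
wy total 0.003 | shift if turned first [ 0.02 15.51  0.18]
[]
```

View pics/w2.png

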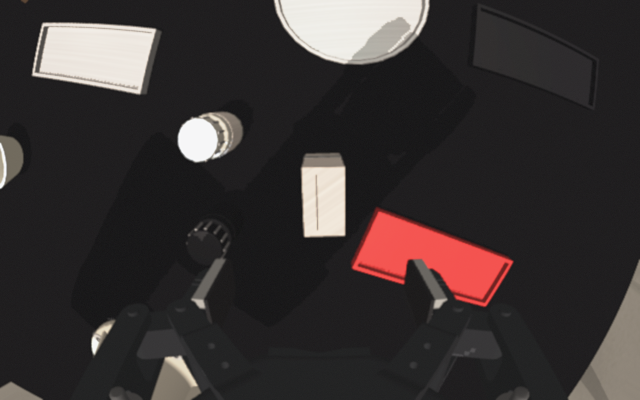

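The wrist view shows the carton centred at (323,195) between the fingers and square to them. Descending.

Emit:
move_arm(deltas=[{"jaw": -1, "x": 0, "y": 5, "z": 0.2, "wx": 0, "wy": 0, "wz": 0}, {"jaw": -1, "x": 0, "y": 5, "z": 0, "wx": 0, "wy": 0, "wz": 0}, {"jaw": -1, "x": 0, "y": 3.5, "z": 0, "wx": 0, "wy": 0, "wz": 0}, {"jaw": -1, "x": 0, "y": 2, "z": 0, "wx": 0, "wy": 0, "wz": 0}, {"jaw": 1, "x": 0, "y": 0, "z": 0, "wx": 0, "wy": 0, "wz": 0}])

```text
time: 3.02
tcp_pos: [0.3435, -0.3027, 0.0976]
eef_rot: [0.001, -2.221, 2.218]
force: [0.4, -0.5, 0.1]
opening: 0.0695
```

Emit:
move_arm(deltas=[{"jaw": 1, "x": 0, "y": 0, "z": 0, "wx": 0, "wy": 0, "wz": 0}, {"jaw": 1, "x": 0, "y": 0, "z": 0, "wx": 0, "wy": 0, "wz": 0}, {"jaw": 1, "x": 0, "y": 0, "z": 0, "wx": 0, "wy": 0, "wz": 0}, {"jaw": 1, "x": 0, "y": 0, "z": 0, "wx": 0, "wy": 0, "wz": 0}, {"jaw": 1, "x": 0, "y": 0, "z": 0, "wx": 0, "wy": 0, "wz": 0}])

```text
time: 3.65
tcp_pos: [0.3451, -0.3029, 0.1]
eef_rot: [0.002, 2.219, -2.223]
force: [-2.2, -1.5, 8.2]
opening: 0.0354
```

Emit:
move_arm(deltas=[{"jaw": 1, "x": 0, "y": -2, "z": 0, "wx": 0, "wy": 0, "wz": 0}, {"jaw": 1, "x": 0, "y": -4, "z": 0, "wx": 0, "wy": 0, "wz": 0}, {"jaw": 1, "x": 0, "y": -5, "z": 0, "wx": 0, "wy": -0.13, "wz": 0}, {"jaw": 1, "x": 0, "y": -4, "z": 0, "wx": 0, "wy": -0.13, "wz": 0}, {"jaw": 1, "x": 0, "y": 0, "z": 0, "wx": 0, "wy": 0, "wz": 0}])

```text
time: 4.28
tcp_pos: [0.3458, -0.3032, 0.2523]
eef_rot: [-0.268, 2.075, -2.086]
force: [0.8, -0.3, -1.6]
opening: 0.0354
```

```bash
python3 go.py 0.539 0.329 0.195 -75.2; python3 - <<'E'
from h import *
cv2.imwrite("pics/w3.png",arm.grab_frame("wrist"))
E
```

```text
tcp [ 0.3458 -0.3032  0.2523] grasp z 0.1984 yaw -75.1 tilt 2e-05 open 0.0354 t 4.275 j1,6 [-0.72  0.59]
tool shift cm [-34.98   0.15 -56.1 ] norm 66.11 rows@5.5 13
wy total 0.003 | shift if turned first [-34.83   0.34 -56.19]
```

View pics/w3.png

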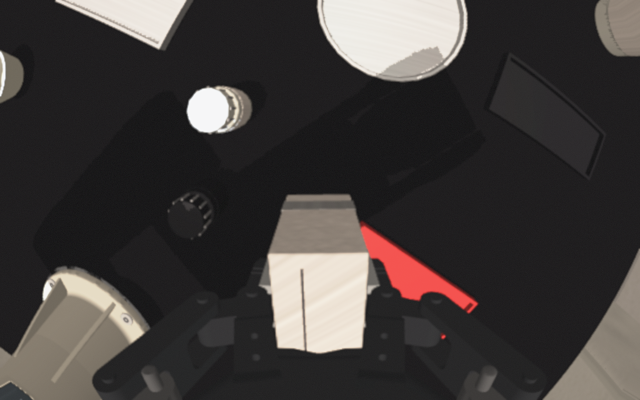

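The carton is held square between the fingers at (320,290). Carrying it to the small tray.

Emit:
move_arm(deltas=[{"jaw": 1, "x": -2, "y": 0, "z": -3, "wx": 0, "wy": 0, "wz": 0}, {"jaw": 1, "x": -3, "y": 0, "z": -4.8, "wx": 0, "wy": 0, "wz": 0}, {"jaw": 1, "x": -3, "y": 0, "z": -4.8, "wx": 0, "wy": 0, "wz": 0}, {"jaw": 1, "x": -3, "y": 0, "z": -4.8, "wx": 0, "wy": 0, "wz": 0}, {"jaw": 1, "x": -3, "y": 0, "z": -4.8, "wx": 0, "wy": 0, "wz": 0}])

```text
time: 4.95
tcp_pos: [0.4223, -0.0498, 0.2478]
eef_rot: [-0.272, 2.085, -2.084]
force: [0.8, -1.0, -0.2]
opening: 0.0356
```

Emit:
move_arm(deltas=[{"jaw": 1, "x": -3, "y": 0, "z": -4.8, "wx": 0, "wy": 0, "wz": 0}, {"jaw": 1, "x": -3, "y": 0, "z": -4.8, "wx": 0, "wy": 0, "wz": 0}, {"jaw": 1, "x": -3, "y": 0, "z": -4.8, "wx": 0, "wy": 0, "wz": 0}, {"jaw": 1, "x": -3, "y": 0, "z": -4.8, "wx": 0, "wy": 0, "wz": 0}, {"jaw": 1, "x": -3, "y": 0, "z": -4.8, "wx": 0, "wy": 0, "wz": 0}])

```text
time: 5.58
tcp_pos: [0.5056, 0.2205, 0.2473]
eef_rot: [-0.273, 2.084, -2.085]
force: [0.8, 0.2, -0.4]
opening: 0.0357
```

Emit:
move_arm(deltas=[{"jaw": 1, "x": -3, "y": 0, "z": -4.8, "wx": 0, "wy": 0, "wz": 0}, {"jaw": 1, "x": -2.8, "y": 0, "z": -4.2, "wx": 0, "wy": 0, "wz": 0}, {"jaw": 1, "x": 0, "y": 0, "z": 0, "wx": 0, "wy": 0, "wz": 0}])

```text
time: 5.95
tcp_pos: [0.539, 0.3235, 0.2469]
eef_rot: [-0.275, 2.082, -2.083]
force: [-0.4, -0.5, -0.9]
opening: 0.0355
```

```bash
python3 go.py 0.539 0.329 0.052 -75.2; python3 - <<'E'
from h import *
cv2.imwrite("pics/w4.png",arm.grab_frame("wrist"))
print(arm.tip_of("wrist","small_tray"))
E
```

```text
tcp [0.539  0.3235 0.2469] grasp z 0.193 yaw -75.0 tilt 0.0 open 0.0355 t 5.95 j1,6 [0.54 1.85]
tool shift cm [-0.16 14.1  -0.53] norm 14.11 rows@5.5 3
wy total 0.003 | shift if turned first [-0.14 14.1  -0.53]
[{'location': [0.5349, 0.3286, -0.0064], 'p': 0.9}]
```

View pics/w4.png

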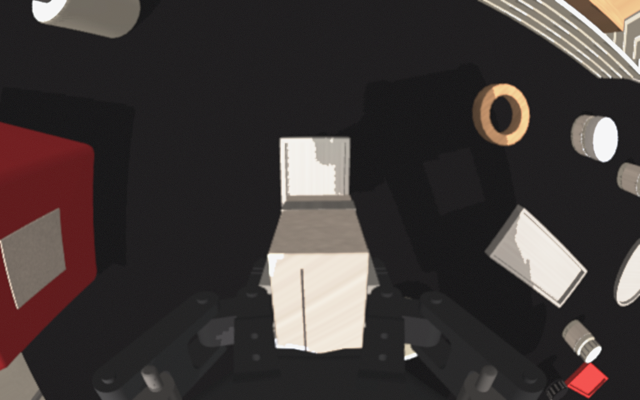

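The carton is square above the small tray (rim visible at (315,170)). Lowering.

Emit:
move_arm(deltas=[{"jaw": 1, "x": 0, "y": 4.5, "z": -0.5, "wx": 0, "wy": 0, "wz": 0}, {"jaw": 1, "x": 0, "y": 4.5, "z": 0, "wx": 0, "wy": 0, "wz": 0}, {"jaw": 1, "x": 0, "y": 3, "z": 0, "wx": 0, "wy": 0, "wz": 0}, {"jaw": 1, "x": 0, "y": 1.6, "z": 0, "wx": 0, "wy": 0, "wz": 0}, {"jaw": 1, "x": 0, "y": 0.5, "z": 0, "wx": 0, "wy": 0, "wz": 0}])

```text
time: 6.68
tcp_pos: [0.5374, 0.3245, 0.1072]
eef_rot: [-0.273, 2.083, -2.085]
force: [0.4, 0.1, -0.7]
opening: 0.0355
```

Emit:
move_arm(deltas=[{"jaw": 1, "x": 0, "y": 0, "z": 0, "wx": 0, "wy": 0, "wz": 0}, {"jaw": 1, "x": 0, "y": 0, "z": 0, "wx": 0, "wy": 0, "wz": 0}])

```text
time: 6.92
tcp_pos: [0.5384, 0.3258, 0.1091]
eef_rot: [-0.27, 2.083, -2.081]
force: [-0.4, -0.3, 0.0]
opening: 0.0355
```

```bash
python3 go.py 0.539 0.329 0.05 -75.2; python3 - <<'E'
from h import *
s=cv2.resize(arm.grab_frame("side")[300:400,220:340],None,fx=5,fy=5,interpolation=cv2.INTER_CUBIC)
cv2.imwrite("pics/s5.png",s)
print(arm.observe()["force"])
E
```

```text
tcp [0.5384 0.3258 0.1091] grasp z 0.0552 yaw -75.1 tilt 0.0 open 0.0355 t 6.925 j1,6 [0.54 1.85]
tool shift cm [-0.14  0.52 -0.29] norm 0.62 rows@5.5 1
wy total 0.001 | shift if turned first [-0.14  0.52 -0.29]
[ 0.39867309  0.11606425 -1.29141127]
```

View pics/s5.png

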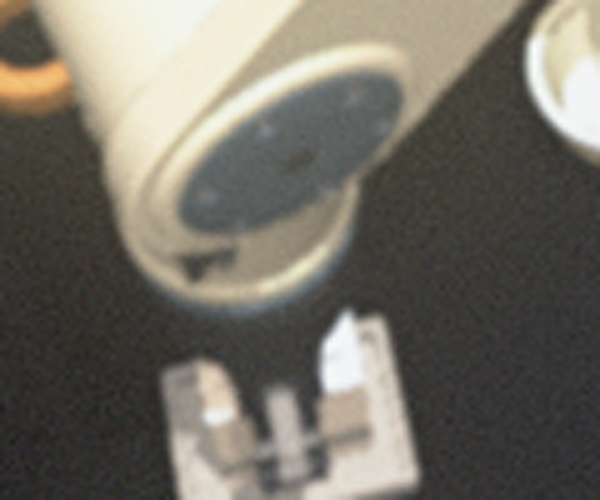

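Emit:
move_arm(deltas=[{"jaw": 1, "x": 0, "y": 0.3, "z": -0.2, "wx": 0, "wy": 0, "wz": 0}, {"jaw": 1, "x": 0, "y": 0.2, "z": 0, "wx": 0, "wy": 0, "wz": 0}, {"jaw": 1, "x": 0, "y": 0, "z": 0, "wx": 0, "wy": 0, "wz": 0}])

```text
time: 7.35
tcp_pos: [0.5374, 0.3279, 0.1041]
eef_rot: [-0.272, 2.083, -2.082]
force: [-2.8, -0.5, 10.5]
opening: 0.0352
```

Contact (10 N). Release and rise.

Emit:
move_arm(deltas=[{"jaw": -1, "x": 0, "y": 0, "z": 0, "wx": 0, "wy": 0, "wz": 0}, {"jaw": -1, "x": 0, "y": 0, "z": 0, "wx": 0, "wy": 0, "wz": 0}, {"jaw": -1, "x": 0, "y": 0, "z": 0, "wx": 0, "wy": 0, "wz": 0}, {"jaw": -1, "x": 0, "y": 0, "z": 0, "wx": 0, "wy": 0, "wz": 0}, {"jaw": -1, "x": 0, "y": 0, "z": 0, "wx": 0, "wy": 0, "wz": 0}])

```text
time: 7.98
tcp_pos: [0.5372, 0.3274, 0.1028]
eef_rot: [-0.272, 2.083, -2.083]
force: [-0.5, -0.2, 0.9]
opening: 0.0855
```

Emit:
move_arm(deltas=[{"jaw": -1, "x": 0, "y": -2, "z": 0, "wx": 0, "wy": 0, "wz": 0}, {"jaw": -1, "x": 0, "y": -4, "z": 0, "wx": 0, "wy": 0, "wz": 0}, {"jaw": -1, "x": 0, "y": -4, "z": 0, "wx": 0, "wy": 0, "wz": 0}, {"jaw": -1, "x": 0, "y": -5, "z": 0, "wx": 0, "wy": 0, "wz": 0}, {"jaw": -1, "x": 0, "y": 0, "z": 0, "wx": 0, "wy": 0, "wz": 0}])

```text
time: 8.6
tcp_pos: [0.5392, 0.3286, 0.2589]
eef_rot: [-0.263, 2.083, -2.075]
force: [0.6, -0.6, 0.6]
opening: 0.0856
```

```bash
python3 go.py 0.342 0.303 0.2 -75.2; python3 - <<'E'
from h import *
cv2.imwrite("pics/w6.png",arm.grab_frame("wrist"))
print(arm.tip_of("wrist","carton_mid"),arm.tip_of("wrist","jar_a_mid"))
E
```

```text
tcp [0.5392 0.3286 0.2589] grasp z 0.205 yaw -75.1 tilt 4e-05 open 0.0856 t 8.6 j1,6 [0.55 1.86]
tool shift cm [19.72  0.34 -2.59] norm 19.89 rows@5.5 4
wy total 0.001 | shift if turned first [19.72  0.5  -2.56]
[] [{'location': [0.3455, 0.305, 0.0224], 'p': 0.69}]
```

View pics/w6.png

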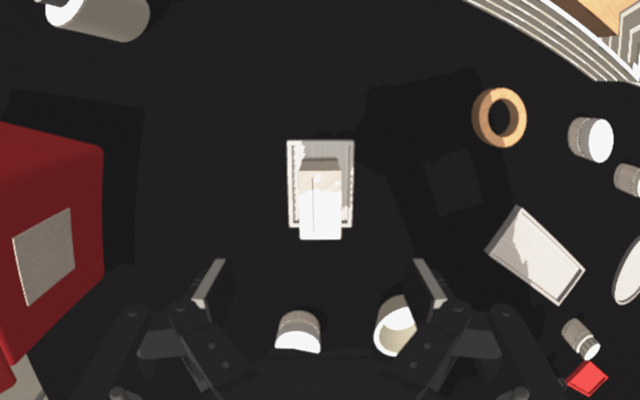

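The carton stands inside the small tray, at (320,200) with rim all round. Next is jar 2 at (0.343, 0.304).

Emit:
move_arm(deltas=[{"jaw": -1, "x": 4.9, "y": 0, "z": -0.6, "wx": 0, "wy": 0, "wz": 0}, {"jaw": -1, "x": 4.9, "y": 0, "z": -0.6, "wx": 0, "wy": 0, "wz": 0}, {"jaw": -1, "x": 4.9, "y": 0, "z": -0.6, "wx": 0, "wy": 0, "wz": 0}, {"jaw": -1, "x": 4.9, "y": 0, "z": -0.7, "wx": 0, "wy": 0, "wz": 0}, {"jaw": -1, "x": 0, "y": 0, "z": 0, "wx": 0, "wy": 0, "wz": 0}])

```text
time: 9.38
tcp_pos: [0.3379, 0.2998, 0.2516]
eef_rot: [-0.278, 2.081, -2.086]
force: [0.7, -0.5, 0.1]
opening: 0.0855
```

```bash
python3 go.py 0.343 0.304 0.035 -75.2; python3 - <<'E'
from h import *
cv2.imwrite("pics/w7.png",arm.grab_frame("wrist"))
print(arm.tip_of("wrist","jar_a_mid"))
E
```

```text
tcp [0.3379 0.2998 0.2516] grasp z 0.1977 yaw -75.0 tilt 1e-05 open 0.0855 t 9.375 j1,6 [0.72 2.03]
tool shift cm [-0.67 16.27 -0.3 ] norm 16.28 rows@5.5 3
wy total 0.003 | shift if turned first [-0.6  16.27 -0.27]
[]
```

View pics/w7.png

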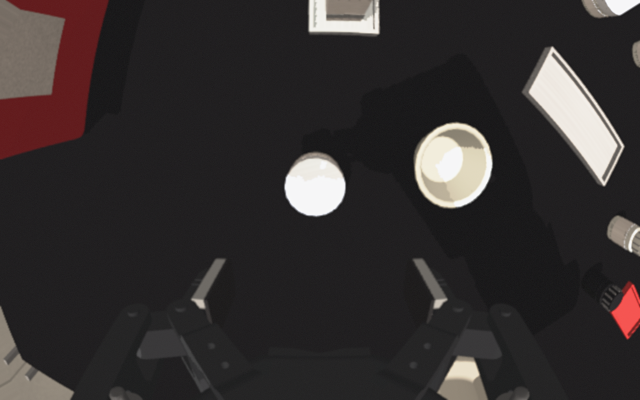

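Jar 2 is centred between the fingers at (315,185), with the mortar clear on the right at (453,165). Descending.

Emit:
move_arm(deltas=[{"jaw": -1, "x": -0.6, "y": 5, "z": -0.3, "wx": 0, "wy": 0, "wz": 0}, {"jaw": -1, "x": 0, "y": 5, "z": 0, "wx": 0, "wy": 0, "wz": 0}, {"jaw": -1, "x": 0, "y": 4, "z": 0, "wx": 0, "wy": 0, "wz": 0}, {"jaw": -1, "x": 0, "y": 2.2, "z": 0, "wx": 0, "wy": 0, "wz": 0}, {"jaw": -1, "x": 0, "y": 0, "z": 0, "wx": 0, "wy": 0, "wz": 0}])

```text
time: 10.1
tcp_pos: [0.3465, 0.3051, 0.089]
eef_rot: [-0.275, 2.082, -2.087]
force: [0.4, 0.1, 0.4]
opening: 0.0852
```

Emit:
move_arm(deltas=[{"jaw": 1, "x": 0, "y": 0, "z": 0, "wx": 0, "wy": 0, "wz": 0}, {"jaw": 1, "x": 0, "y": 0, "z": 0, "wx": 0, "wy": 0, "wz": 0}, {"jaw": 1, "x": 0, "y": 0, "z": 0, "wx": 0, "wy": 0, "wz": 0}, {"jaw": 1, "x": 0, "y": 0, "z": 0, "wx": 0, "wy": 0, "wz": 0}, {"jaw": 1, "x": 0, "y": 0, "z": 0, "wx": 0, "wy": 0, "wz": 0}])

```text
time: 10.72
tcp_pos: [0.3472, 0.3062, 0.0922]
eef_rot: [-0.27, 2.083, -2.081]
force: [0.4, -2.4, 6.3]
opening: 0.0541
```

Emit:
move_arm(deltas=[{"jaw": 1, "x": 0, "y": -2, "z": 0, "wx": 0, "wy": 0, "wz": 0}, {"jaw": 1, "x": 0, "y": -4, "z": 0, "wx": 0, "wy": 0, "wz": 0}, {"jaw": 1, "x": 0, "y": -5, "z": 0, "wx": 0, "wy": 0, "wz": 0}, {"jaw": 1, "x": 0, "y": -4.5, "z": 0, "wx": 0, "wy": 0, "wz": 0}, {"jaw": 1, "x": 0, "y": 0, "z": 0, "wx": 0, "wy": 0, "wz": 0}])

```text
time: 11.35
tcp_pos: [0.3479, 0.3071, 0.25]
eef_rot: [-0.265, 2.085, -2.075]
force: [0.4, 0.5, -1.2]
opening: 0.054
```

```bash
python3 go.py 0.511 -0.33 0.19 -75.2; python3 - <<'E'
from h import *
cv2.imwrite("pics/w8.png",arm.grab_frame("wrist"))
E
```

```text
tcp [0.3479 0.3071 0.25  ] grasp z 0.1961 yaw -75.1 tilt 3e-05 open 0.054 t 11.35 j1,6 [0.72 2.03]
tool shift cm [ 0.61  0.36 65.76] norm 65.76 rows@5.5 12
wy total 0.002 | shift if turned first [ 0.51  0.61 65.76]
```

View pics/w8.png

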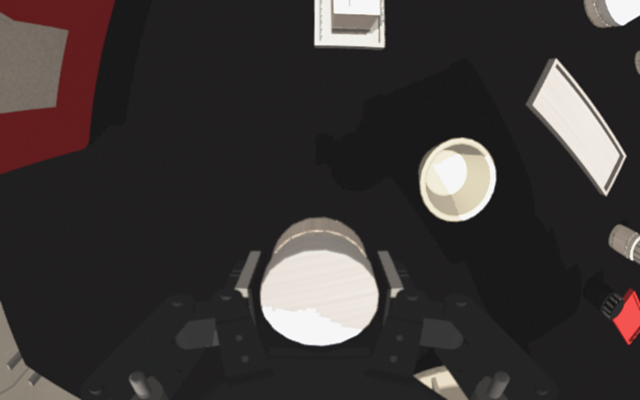

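Jar 2 is held upright at (320,285). Carrying it to the dish.

Emit:
move_arm(deltas=[{"jaw": 1, "x": 0.1, "y": 0, "z": 3.5, "wx": 0, "wy": 0, "wz": 0}, {"jaw": 1, "x": 0.1, "y": 0, "z": 5.5, "wx": 0, "wy": 0, "wz": 0}, {"jaw": 1, "x": 0.1, "y": 0, "z": 5.5, "wx": 0, "wy": 0, "wz": 0}, {"jaw": 1, "x": 0.1, "y": 0, "z": 5.5, "wx": 0, "wy": 0, "wz": 0}, {"jaw": 1, "x": 0.1, "y": 0, "z": 5.5, "wx": 0, "wy": 0, "wz": 0}])

```text
time: 12.02
tcp_pos: [0.4065, 0.0562, 0.2449]
eef_rot: [-0.274, 2.083, -2.083]
force: [2.0, 0.4, -0.6]
opening: 0.0542
```

Emit:
move_arm(deltas=[{"jaw": 1, "x": 0, "y": 0, "z": 5.5, "wx": 0, "wy": 0, "wz": 0}, {"jaw": 1, "x": 0, "y": 0, "z": 5.5, "wx": 0, "wy": 0, "wz": 0}, {"jaw": 1, "x": 0, "y": 0, "z": 5.5, "wx": 0, "wy": 0, "wz": 0}, {"jaw": 1, "x": 0, "y": 0, "z": 5.5, "wx": 0, "wy": 0, "wz": 0}, {"jaw": 1, "x": 0, "y": 0, "z": 5.5, "wx": 0, "wy": 0, "wz": 0}])

```text
time: 12.65
tcp_pos: [0.4772, -0.2094, 0.2445]
eef_rot: [-0.273, 2.085, -2.083]
force: [-0.4, -0.1, -1.0]
opening: 0.0541
```

Emit:
move_arm(deltas=[{"jaw": 1, "x": 0, "y": 0, "z": 5.5, "wx": 0, "wy": 0, "wz": 0}, {"jaw": 1, "x": 0, "y": 0, "z": 5.5, "wx": 0, "wy": 0, "wz": 0}, {"jaw": 1, "x": 0, "y": 0, "z": 1.2, "wx": 0, "wy": 0, "wz": 0}, {"jaw": 1, "x": 0, "y": 0, "z": 0, "wx": 0, "wy": 0, "wz": 0}])

```text
time: 13.15
tcp_pos: [0.5083, -0.3255, 0.2444]
eef_rot: [-0.273, 2.086, -2.082]
force: [-0.3, 0.3, 0.1]
opening: 0.0542
```

```bash
python3 go.py 0.511 -0.33 0.045 -75.2; python3 - <<'E'
from h import *
cv2.imwrite("pics/w9.png",arm.grab_frame("wrist"))
E
```

```text
tcp [ 0.5083 -0.3255  0.2444] grasp z 0.1905 yaw -75.2 tilt 0.0 open 0.0542 t 13.15 j1,6 [-0.57  0.74]
tool shift cm [-0.17 14.55  0.54] norm 14.56 rows@5.5 3
wy total 0.0 | shift if turned first [-0.14 14.55  0.5 ]
```

View pics/w9.png

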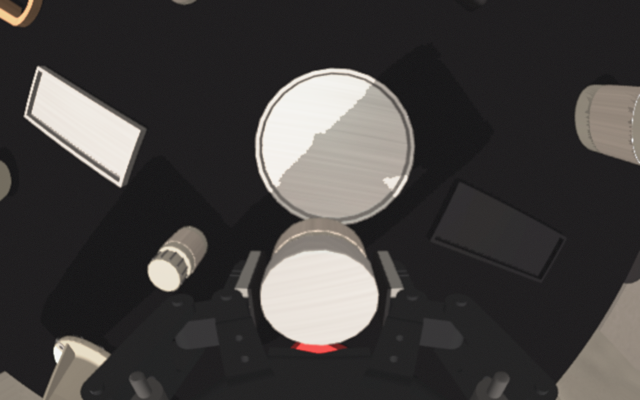

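The dish lies ahead at (335,145), as expected. Lowering jar 2 into its near half.

Emit:
move_arm(deltas=[{"jaw": 1, "x": -0.2, "y": 4.5, "z": 0.5, "wx": 0, "wy": 0, "wz": 0}, {"jaw": 1, "x": 0, "y": 4.5, "z": 0, "wx": 0, "wy": 0, "wz": 0}, {"jaw": 1, "x": 0, "y": 3.5, "z": 0, "wx": 0, "wy": 0, "wz": 0}, {"jaw": 1, "x": 0, "y": 2, "z": 0, "wx": 0, "wy": 0, "wz": 0}, {"jaw": 1, "x": 0, "y": 0, "z": 0, "wx": 0, "wy": 0, "wz": 0}])

```text
time: 13.82
tcp_pos: [0.5117, -0.3287, 0.0999]
eef_rot: [-0.275, 2.085, -2.081]
force: [-0.1, -0.7, 0.3]
opening: 0.0541
```

Emit:
move_arm(deltas=[{"jaw": 1, "x": 0, "y": 0.3, "z": 0, "wx": 0, "wy": 0, "wz": 0}, {"jaw": 1, "x": 0, "y": 0, "z": 0, "wx": 0, "wy": 0, "wz": 0}])

```text
time: 14.08
tcp_pos: [0.5129, -0.3303, 0.099]
eef_rot: [-0.271, 2.081, -2.083]
force: [-0.8, 0.4, -1.5]
opening: 0.0542
```

```bash
python3 go.py 0.511 -0.33 0.042 -75.2
```

```text
tcp [ 0.5129 -0.3303  0.099 ] grasp z 0.0451 yaw -75.1 tilt 0.0 open 0.0542 t 14.075 j1,6 [-0.57  0.74]
tool shift cm [ 0.17  0.31 -0.07] norm 0.37 rows@5.5 1
wy total 0.002 | shift if turned first [ 0.17  0.31 -0.07]
```

Emit:
move_arm(deltas=[{"jaw": 1, "x": 0, "y": 0.2, "z": 0, "wx": 0, "wy": 0, "wz": 0}, {"jaw": 1, "x": 0, "y": 0.15, "z": 0, "wx": 0, "wy": 0, "wz": 0}, {"jaw": 1, "x": 0, "y": 0, "z": 0, "wx": 0, "wy": 0, "wz": 0}])

```text
time: 14.45
tcp_pos: [0.5127, -0.3304, 0.0962]
eef_rot: [-0.271, 2.082, -2.083]
force: [-4.7, 2.1, 15.6]
opening: 0.0541
```

Contact again. Release and rise.

Emit:
move_arm(deltas=[{"jaw": -1, "x": 0, "y": 0, "z": 0, "wx": 0, "wy": 0, "wz": 0}, {"jaw": -1, "x": 0, "y": 0, "z": 0, "wx": 0, "wy": 0, "wz": 0}, {"jaw": -1, "x": 0, "y": 0, "z": 0, "wx": 0, "wy": 0, "wz": 0}, {"jaw": -1, "x": 0, "y": 0, "z": 0, "wx": 0, "wy": 0, "wz": 0}, {"jaw": -1, "x": 0, "y": 0, "z": 0, "wx": 0, "wy": 0, "wz": 0}])

```text
time: 15.08
tcp_pos: [0.5123, -0.33, 0.0943]
eef_rot: [-0.272, 2.083, -2.083]
force: [0.2, -0.5, 0.7]
opening: 0.0856
```

Emit:
move_arm(deltas=[{"jaw": -1, "x": 0, "y": -2, "z": 0, "wx": 0, "wy": 0, "wz": 0}, {"jaw": -1, "x": 0, "y": -4, "z": 0, "wx": 0, "wy": 0, "wz": 0}, {"jaw": -1, "x": 0, "y": -5, "z": 0, "wx": 0, "wy": 0, "wz": 0}, {"jaw": -1, "x": 0, "y": -5, "z": 0, "wx": 0, "wy": 0, "wz": 0}, {"jaw": -1, "x": 0, "y": 0, "z": 0, "wx": 0, "wy": 0, "wz": 0}])

```text
time: 15.7
tcp_pos: [0.5142, -0.3312, 0.2604]
eef_rot: [-0.264, 2.074, -2.086]
force: [0.6, 0.2, -0.4]
opening: 0.0854
```

```bash
python3 go.py 0.402 -0.193 0.2 -75.2; python3 - <<'E'
from h import *
cv2.imwrite("pics/w10.png",arm.grab_frame("wrist"))
print(arm.tip_of("wrist","bottle_a_mid"),arm.tip_of("wrist","jar_a_mid"))
E
```

```text
tcp [ 0.5142 -0.3312  0.2604] grasp z 0.2065 yaw -75.1 tilt 4e-05 open 0.0854 t 15.7 j1,6 [-0.57  0.74]
tool shift cm [  7.29   0.49 -16.24] norm 17.81 rows@5.5 4
wy total 0.001 | shift if turned first [  7.31   0.65 -16.23]
[{'location': [0.4012, -0.1957, 0.043], 'p': 0.52}] [{'location': [0.5086, -0.3315, 0.0258], 'p': 0.61}]
```

View pics/w10.png

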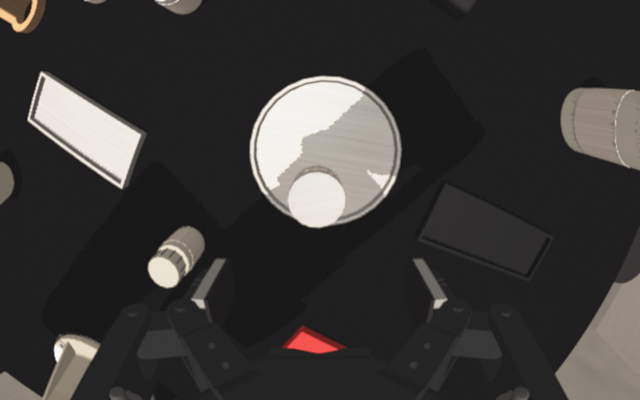

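Jar 2 stands in the dish at (317,197), which the network puts at (0.509, -0.332). Next is bottle B.

Emit:
move_arm(deltas=[{"jaw": -1, "x": 1.8, "y": 0, "z": -4, "wx": 0, "wy": 0, "wz": 0}, {"jaw": -1, "x": 1.8, "y": 0, "z": -4, "wx": 0, "wy": 0, "wz": 0}, {"jaw": -1, "x": 1.8, "y": 0, "z": -4, "wx": 0, "wy": 0, "wz": 0}, {"jaw": -1, "x": 1.9, "y": 0, "z": -4.2, "wx": 0, "wy": 0, "wz": 0}, {"jaw": -1, "x": 0, "y": 0, "z": 0, "wx": 0, "wy": 0, "wz": 0}])

```text
time: 16.48
tcp_pos: [0.3972, -0.1899, 0.253]
eef_rot: [-0.278, 2.087, -2.081]
force: [0.3, -0.1, 0.4]
opening: 0.085
```

```bash
python3 go.py 0.4015 -0.194 0.038 -75.2; python3 - <<'E'
from h import *
cv2.imwrite("pics/w11.png",arm.grab_frame("wrist"))
print(arm.tip_of("wrist","bottle_a_mid"))
E
```

```text
tcp [ 0.3972 -0.1899  0.253 ] grasp z 0.1991 yaw -75.0 tilt 1e-05 open 0.085 t 16.475 j1,6 [-0.45  0.86]
tool shift cm [-0.36 16.11  0.56] norm 16.12 rows@5.5 3
wy total 0.003 | shift if turned first [-0.31 16.11  0.51]
[]
```

View pics/w11.png

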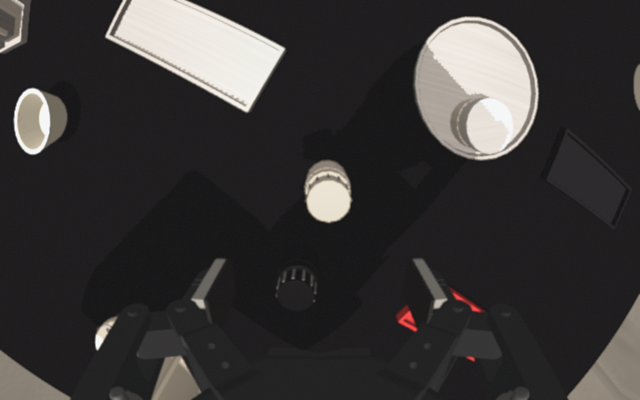

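Bottle B is at (328,195) between the fingers, and the black look-alike at (297,290) is clear. Descending.

Emit:
move_arm(deltas=[{"jaw": -1, "x": -0.3, "y": 5, "z": 0.5, "wx": 0, "wy": 0, "wz": 0}, {"jaw": -1, "x": 0, "y": 5, "z": 0, "wx": 0, "wy": 0, "wz": 0}, {"jaw": -1, "x": 0, "y": 4, "z": 0, "wx": 0, "wy": 0, "wz": 0}, {"jaw": -1, "x": 0, "y": 2.2, "z": 0, "wx": 0, "wy": 0, "wz": 0}, {"jaw": -1, "x": 0, "y": 0, "z": 0, "wx": 0, "wy": 0, "wz": 0}])

```text
time: 17.2
tcp_pos: [0.4039, -0.1965, 0.0905]
eef_rot: [-0.275, 2.087, -2.082]
force: [0.3, 0.0, 0.1]
opening: 0.0854
```

Emit:
move_arm(deltas=[{"jaw": 1, "x": 0, "y": 0, "z": 0, "wx": 0, "wy": 0, "wz": 0}, {"jaw": 1, "x": 0, "y": 0, "z": 0, "wx": 0, "wy": 0, "wz": 0}, {"jaw": 1, "x": 0, "y": 0, "z": 0, "wx": 0, "wy": 0, "wz": 0}, {"jaw": 1, "x": 0, "y": 0, "z": 0, "wx": 0, "wy": 0, "wz": 0}, {"jaw": 1, "x": 0, "y": 0, "z": 0, "wx": 0, "wy": 0, "wz": 0}])

```text
time: 17.82
tcp_pos: [0.405, -0.1966, 0.0935]
eef_rot: [-0.27, 2.081, -2.083]
force: [-1.7, -0.4, 6.1]
opening: 0.0408
```

Emit:
move_arm(deltas=[{"jaw": 1, "x": 0, "y": -2, "z": 0, "wx": 0, "wy": 0, "wz": 0}, {"jaw": 1, "x": 0, "y": -4, "z": 0, "wx": 0, "wy": 0, "wz": 0}, {"jaw": 1, "x": 0, "y": -5, "z": 0, "wx": 0, "wy": 0, "wz": 0}, {"jaw": 1, "x": 0, "y": -4.5, "z": 0, "wx": 0, "wy": 0, "wz": 0}, {"jaw": 1, "x": 0, "y": 0, "z": 0, "wx": 0, "wy": 0, "wz": 0}])

```text
time: 18.45
tcp_pos: [0.406, -0.1971, 0.2512]
eef_rot: [-0.265, 2.075, -2.085]
force: [-0.1, 0.8, -1.0]
opening: 0.0409
```

```bash
python3 - <<'E'
import numpy as np
a=np.radians(73.8);c=np.array([.515,-.011]);u=np.array([np.cos(a),np.sin(a)]);print(c-.05*u,c+.05*u)
E
python3 go.py 0.501 -0.059 0.195 -75.2; python3 - <<'E'
from h import *
cv2.imwrite("pics/w12.png",arm.grab_frame("wrist"))
E
```

```text
[ 0.50105044 -0.05901468] [0.52894956 0.03701468]
tcp [ 0.406  -0.1971  0.2512] grasp z 0.1973 yaw -75.1 tilt 3e-05 open 0.0409 t 18.45 j1,6 [-0.46  0.86]
tool shift cm [-12.73   0.25 -10.9 ] norm 16.76 rows@5.5 4
wy total 0.001 | shift if turned first [-12.71   0.23 -10.92]
```

View pics/w12.png

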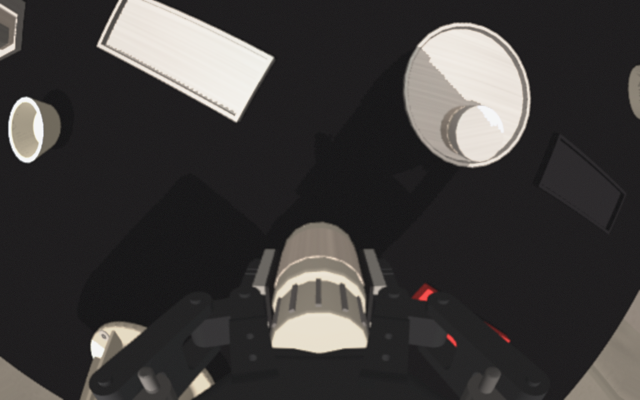

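Bottle B is held upright at (320,290).

Emit:
move_arm(deltas=[{"jaw": 1, "x": -3.2, "y": 0, "z": -2.7, "wx": 0, "wy": 0, "wz": 0}, {"jaw": 1, "x": -3.2, "y": 0, "z": -2.7, "wx": 0, "wy": 0, "wz": 0}, {"jaw": 1, "x": -3.2, "y": 0, "z": -2.7, "wx": 0, "wy": 0, "wz": 0}, {"jaw": 1, "x": -3.2, "y": 0, "z": -2.8, "wx": 0, "wy": 0, "wz": 0}, {"jaw": 1, "x": 0, "y": 0, "z": 0, "wx": 0, "wy": 0, "wz": 0}])

```text
time: 19.12
tcp_pos: [0.5005, -0.056, 0.246]
eef_rot: [-0.276, 2.083, -2.081]
force: [0.1, -0.3, -2.0]
opening: 0.0407
```

```bash
python3 go.py 0.501 -0.059 0.046 -75.2; python3 - <<'E'
from h import *
cv2.imwrite("pics/w13.png",arm.grab_frame("wrist"))
print(arm.tip_of("wrist","long_tray"))
E
```

```text
tcp [ 0.5005 -0.056   0.246 ] grasp z 0.1921 yaw -75.0 tilt 0.0 open 0.0407 t 19.125 j1,6 [-0.11  1.19]
tool shift cm [1.000e-02 1.461e+01 3.100e-01] norm 14.61 rows@5.5 3
wy total 0.004 | shift if turned first [ 0.03 14.61  0.3 ]
[{'location': [0.506, -0.5657, 0.0009], 'p': 0.9}, {'location': [0.5154, -0.0139, 0.0025], 'p': 0.75}]
```

View pics/w13.png

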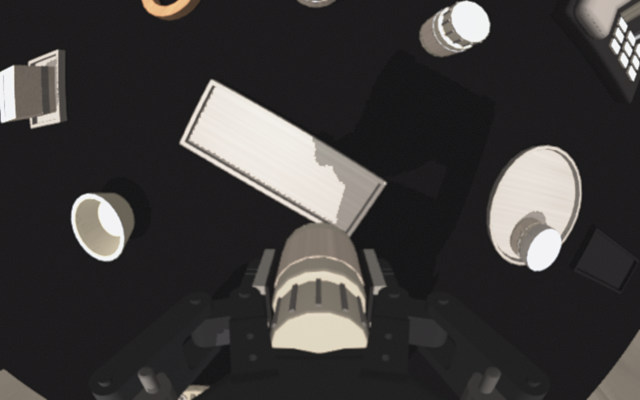

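The tray's near end is just beyond the bottle at (350,210), where I expected it. Lowering.

Emit:
move_arm(deltas=[{"jaw": 1, "x": 0, "y": 4.5, "z": 0.2, "wx": 0, "wy": 0, "wz": 0}, {"jaw": 1, "x": 0, "y": 4.5, "z": 0, "wx": 0, "wy": 0, "wz": 0}, {"jaw": 1, "x": 0, "y": 3.5, "z": 0, "wx": 0, "wy": 0, "wz": 0}, {"jaw": 1, "x": 0, "y": 2, "z": 0, "wx": 0, "wy": 0, "wz": 0}, {"jaw": 1, "x": 0, "y": 0, "z": 0, "wx": 0, "wy": 0, "wz": 0}])

```text
time: 19.85
tcp_pos: [0.4985, -0.0607, 0.1008]
eef_rot: [-0.276, 2.086, -2.084]
force: [-0.1, -0.5, -0.7]
opening: 0.0408
```

Emit:
move_arm(deltas=[{"jaw": 1, "x": 0, "y": 0.2, "z": 0, "wx": 0, "wy": 0, "wz": 0}, {"jaw": 1, "x": 0, "y": 0, "z": 0, "wx": 0, "wy": 0, "wz": 0}, {"jaw": 1, "x": 0, "y": 0, "z": 0, "wx": 0, "wy": 0, "wz": 0}])

```text
time: 20.23
tcp_pos: [0.5009, -0.06, 0.1011]
eef_rot: [-0.271, 2.082, -2.083]
force: [-0.3, 0.8, -0.8]
opening: 0.0405
```

```bash
python3 go.py 0.501 -0.059 0.043 -75.2
```

```text
tcp [ 0.5009 -0.06    0.1011] grasp z 0.0472 yaw -75.1 tilt 0.0 open 0.0405 t 20.225 j1,6 [-0.12  1.19]
tool shift cm [-0.04  0.42 -0.1 ] norm 0.43 rows@5.5 1
wy total 0.002 | shift if turned first [-0.04  0.42 -0.1 ]
```

Emit:
move_arm(deltas=[{"jaw": 1, "x": 0, "y": 0.2, "z": 0, "wx": 0, "wy": 0, "wz": 0}, {"jaw": 1, "x": 0, "y": 0.15, "z": 0, "wx": 0, "wy": 0, "wz": 0}, {"jaw": 1, "x": 0, "y": 0.05, "z": 0, "wx": 0, "wy": 0, "wz": 0}, {"jaw": 1, "x": 0, "y": 0, "z": 0, "wx": 0, "wy": 0, "wz": 0}])

```text
time: 20.72
tcp_pos: [0.5007, -0.0599, 0.0975]
eef_rot: [-0.272, 2.083, -2.083]
force: [-4.9, 0.2, 18.2]
opening: 0.0407
```

Emit:
move_arm(deltas=[{"jaw": -1, "x": 0, "y": -0.1, "z": 0, "wx": 0, "wy": 0, "wz": 0}, {"jaw": -1, "x": 0, "y": 0, "z": 0, "wx": 0, "wy": 0, "wz": 0}, {"jaw": -1, "x": 0, "y": 0, "z": 0, "wx": 0, "wy": 0, "wz": 0}, {"jaw": -1, "x": 0, "y": 0, "z": 0, "wx": 0, "wy": 0, "wz": 0}, {"jaw": -1, "x": 0, "y": 0, "z": 0, "wx": 0, "wy": 0, "wz": 0}])

```text
time: 21.35
tcp_pos: [0.5005, -0.0599, 0.0973]
eef_rot: [-0.272, 2.083, -2.083]
force: [0.9, -0.2, 0.0]
opening: 0.0851
```

Emit:
move_arm(deltas=[{"jaw": -1, "x": 0, "y": -2, "z": 0, "wx": 0, "wy": 0, "wz": 0}, {"jaw": -1, "x": 0, "y": -4, "z": 0, "wx": 0, "wy": 0, "wz": 0}, {"jaw": -1, "x": 0, "y": -5, "z": 0, "wx": 0, "wy": 0, "wz": 0}, {"jaw": -1, "x": 0, "y": -5, "z": 0, "wx": 0, "wy": 0, "wz": 0}, {"jaw": -1, "x": 0, "y": 0, "z": 0, "wx": 0, "wy": 0, "wz": 0}])

```text
time: 21.98
tcp_pos: [0.5025, -0.0602, 0.2611]
eef_rot: [-0.264, 2.078, -2.082]
force: [1.2, -0.3, 0.2]
opening: 0.0858
```

```bash
python3 go.py 0.686 -0.130 0.2 -75.2; python3 - <<'E'
from h import *
cv2.imwrite("pics/w14.png",arm.grab_frame("wrist"))
print(arm.tip_of("wrist","bottle_a_mid"),arm.tip_of("wrist","jar_a_mid"))
E
```

```text
tcp [ 0.5025 -0.0602  0.2611] grasp z 0.2072 yaw -75.1 tilt 3e-05 open 0.0858 t 21.975 j1,6 [-0.12  1.19]
tool shift cm [-15.94   0.86  11.46] norm 19.65 rows@5.5 4
wy total 0.001 | shift if turned first [-15.96   0.72  11.44]
[{'location': [0.6892, -0.1316, 0.0422], 'p': 0.66}] [{'location': [0.5099, -0.333, 0.0271], 'p': 0.94}]
```

View pics/w14.png

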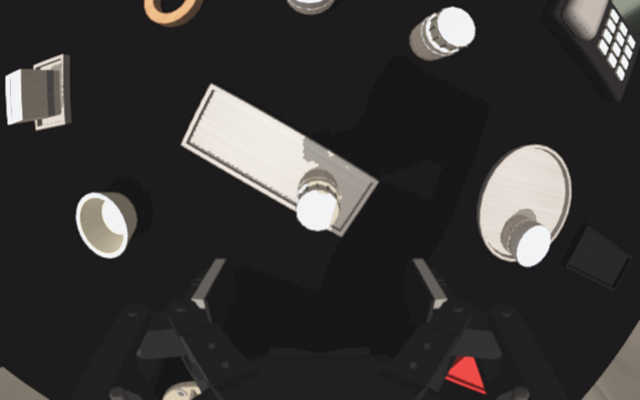

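Bottle B stands in the tray at (318,205). Next is bottle A.

Emit:
move_arm(deltas=[{"jaw": -1, "x": -4, "y": 0.2, "z": 2.9, "wx": 0, "wy": 0, "wz": 0}, {"jaw": -1, "x": -4, "y": 0.2, "z": 2.9, "wx": 0, "wy": 0, "wz": 0}, {"jaw": -1, "x": -4, "y": 0.2, "z": 2.9, "wx": 0, "wy": 0, "wz": 0}, {"jaw": -1, "x": -4.1, "y": 0, "z": 2.8, "wx": 0, "wy": 0, "wz": 0}, {"jaw": -1, "x": 0, "y": 0, "z": 0, "wx": 0, "wy": 0, "wz": 0}])

```text
time: 22.75
tcp_pos: [0.6873, -0.1307, 0.2481]
eef_rot: [-0.274, 2.085, -2.084]
force: [-0.7, -0.0, 0.6]
opening: 0.0855
```

```bash
python3 go.py 0.687 -0.1305 0.038 -75.2; python3 - <<'E'
from h import *
cv2.imwrite("pics/w15.png",arm.grab_frame("wrist"))
print(arm.tip_of("wrist","bottle_a_mid"))
E
```

```text
tcp [ 0.6873 -0.1307  0.2481] grasp z 0.1942 yaw -75.2 tilt 0.0 open 0.0855 t 22.75 j1,6 [-0.19  1.12]
tool shift cm [-0.000e+00  1.562e+01 -1.000e-02] norm 15.62 rows@5.5 3
wy total 0.001 | shift if turned first [ 0.03 15.62 -0.02]
[{'location': [0.688, -0.1281, 0.0455], 'p': 0.77}]
```

View pics/w15.png

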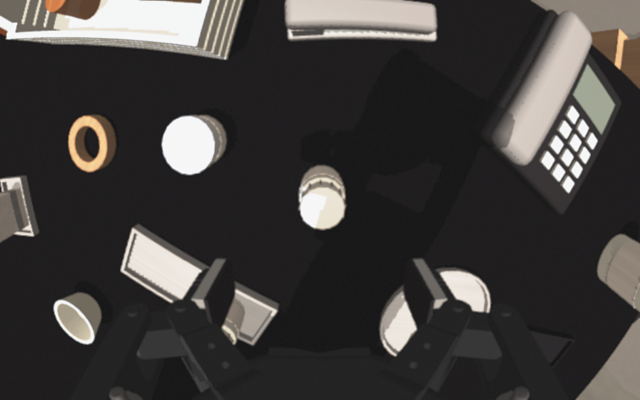

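Bottle A is centred at (322,198). Descending and gripping.

Emit:
move_arm(deltas=[{"jaw": -1, "x": 0, "y": 5, "z": 0, "wx": 0, "wy": 0, "wz": 0}, {"jaw": -1, "x": 0, "y": 5, "z": 0, "wx": 0, "wy": 0, "wz": 0}, {"jaw": -1, "x": 0, "y": 3.5, "z": 0, "wx": 0, "wy": 0, "wz": 0}, {"jaw": -1, "x": 0, "y": 2, "z": 0, "wx": 0, "wy": 0, "wz": 0}, {"jaw": -1, "x": 0, "y": 0, "z": 0, "wx": 0, "wy": 0, "wz": 0}])

```text
time: 23.48
tcp_pos: [0.6843, -0.1293, 0.0951]
eef_rot: [-0.275, 2.085, -2.083]
force: [0.4, 0.5, -0.6]
opening: 0.0854
```

Emit:
move_arm(deltas=[{"jaw": 1, "x": 0, "y": 0, "z": 0, "wx": 0, "wy": 0, "wz": 0}, {"jaw": 1, "x": 0, "y": 0, "z": 0, "wx": 0, "wy": 0, "wz": 0}, {"jaw": 1, "x": 0, "y": 0, "z": 0, "wx": 0, "wy": 0, "wz": 0}, {"jaw": 1, "x": 0, "y": 0, "z": 0, "wx": 0, "wy": 0, "wz": 0}, {"jaw": 1, "x": 0, "y": 0, "z": 0, "wx": 0, "wy": 0, "wz": 0}])

```text
time: 24.1
tcp_pos: [0.6867, -0.13, 0.0983]
eef_rot: [-0.269, 2.081, -2.083]
force: [-0.4, -0.2, 5.9]
opening: 0.0404
```

Emit:
move_arm(deltas=[{"jaw": 1, "x": 0, "y": -2, "z": 0, "wx": 0, "wy": 0, "wz": 0}, {"jaw": 1, "x": 0, "y": -4, "z": 0, "wx": 0, "wy": 0, "wz": 0}, {"jaw": 1, "x": 0, "y": -5, "z": 0, "wx": 0, "wy": 0, "wz": 0}, {"jaw": 1, "x": 0, "y": -4.5, "z": 0, "wx": 0, "wy": 0, "wz": 0}, {"jaw": 1, "x": 0, "y": 0, "z": 0, "wx": 0, "wy": 0, "wz": 0}])

```text
time: 24.72
tcp_pos: [0.6877, -0.1301, 0.2576]
eef_rot: [-0.263, 2.076, -2.082]
force: [0.4, -0.2, -0.7]
opening: 0.0408
```

```bash
python3 go.py 0.529 0.036 0.195 -75.2; python3 - <<'E'
from h import *
cv2.imwrite("pics/w16.png",arm.grab_frame("wrist"))
E
```

```text
tcp [ 0.6877 -0.1301  0.2576] grasp z 0.2037 yaw -75.1 tilt 4e-05 open 0.0408 t 24.725 j1,6 [-0.19  1.12]
tool shift cm [ 11.08   0.7  -20.13] norm 22.99 rows@5.5 5
wy total 0.001 | shift if turned first [ 11.1    0.87 -20.11]
```

View pics/w16.png

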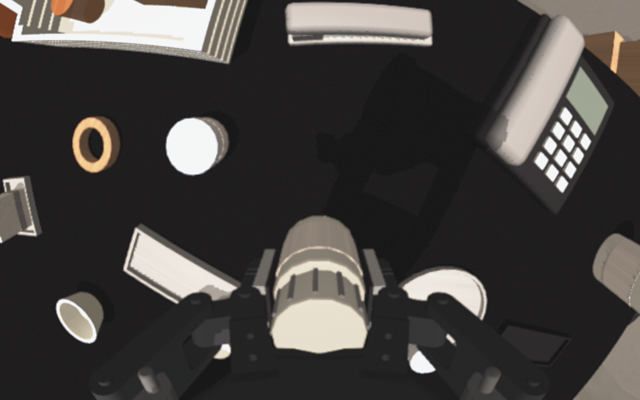

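Bottle A is held, about 44 mm above its base.

Emit:
move_arm(deltas=[{"jaw": 1, "x": 2.2, "y": 0, "z": -4, "wx": 0, "wy": 0, "wz": 0}, {"jaw": 1, "x": 2.2, "y": 0, "z": -4, "wx": 0, "wy": 0, "wz": 0}, {"jaw": 1, "x": 2.2, "y": 0, "z": -4, "wx": 0, "wy": 0, "wz": 0}, {"jaw": 1, "x": 2.2, "y": 0, "z": -4, "wx": 0, "wy": 0, "wz": 0}, {"jaw": 1, "x": 2.2, "y": 0, "z": -4.1, "wx": 0, "wy": 0, "wz": 0}])

```text
time: 25.4
tcp_pos: [0.5257, 0.0371, 0.2504]
eef_rot: [-0.274, 2.084, -2.084]
force: [-0.3, 0.5, -1.5]
opening: 0.0406
```

Emit:
move_arm(deltas=[{"jaw": 1, "x": 0, "y": 0, "z": 0, "wx": 0, "wy": 0, "wz": 0}])

```text
time: 25.52
tcp_pos: [0.5246, 0.0379, 0.2504]
eef_rot: [-0.278, 2.084, -2.083]
force: [0.6, 0.2, -1.0]
opening: 0.0406
```

```bash
python3 go.py 0.529 0.036 0.052 -75.2; python3 - <<'E'
from h import *
cv2.imwrite("pics/w17.png",arm.grab_frame("wrist"))
E
```

```text
tcp [0.5246 0.0379 0.2504] grasp z 0.1965 yaw -75.0 tilt 1e-05 open 0.0406 t 25.525 j1,6 [0.07 1.38]
tool shift cm [-0.42 14.45  0.31] norm 14.46 rows@5.5 3
wy total 0.004 | shift if turned first [-0.37 14.45  0.29]
```

View pics/w17.png

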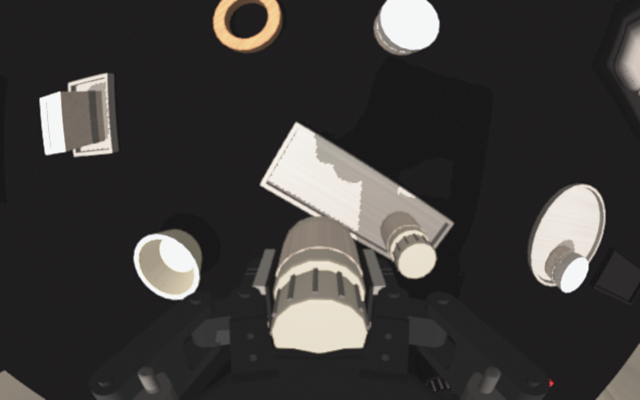

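The tray's far half is free ahead at (310,170), bottle B stands at (410,245), and the mortar is clear. Lowering.

Emit:
move_arm(deltas=[{"jaw": 1, "x": -0.3, "y": 4.5, "z": 0.2, "wx": 0, "wy": 0, "wz": 0}, {"jaw": 1, "x": 0, "y": 4.5, "z": 0, "wx": 0, "wy": 0, "wz": 0}, {"jaw": 1, "x": 0, "y": 3.5, "z": 0, "wx": 0, "wy": 0, "wz": 0}, {"jaw": 1, "x": 0, "y": 1.8, "z": 0, "wx": 0, "wy": 0, "wz": 0}, {"jaw": 1, "x": 0, "y": 0, "z": 0, "wx": 0, "wy": 0, "wz": 0}])

```text
time: 26.2
tcp_pos: [0.5308, 0.0347, 0.1074]
eef_rot: [-0.274, 2.084, -2.084]
force: [-0.3, -0.1, -0.1]
opening: 0.0409
```

Emit:
move_arm(deltas=[{"jaw": 1, "x": 0, "y": 0.2, "z": 0, "wx": 0, "wy": 0, "wz": 0}, {"jaw": 1, "x": 0, "y": 0, "z": 0, "wx": 0, "wy": 0, "wz": 0}, {"jaw": 1, "x": 0, "y": 0, "z": 0, "wx": 0, "wy": 0, "wz": 0}])

```text
time: 26.58
tcp_pos: [0.5316, 0.0352, 0.1073]
eef_rot: [-0.27, 2.082, -2.082]
force: [-0.4, 0.2, -1.1]
opening: 0.0405
```

```bash
python3 go.py 0.529 0.036 0.048 -75.2
```

```text
tcp [0.5316 0.0352 0.1073] grasp z 0.0534 yaw -75.1 tilt 0.0 open 0.0405 t 26.575 j1,6 [0.06 1.37]
tool shift cm [ 0.23  0.54 -0.15] norm 0.6 rows@5.5 1
wy total 0.002 | shift if turned first [ 0.23  0.54 -0.15]
```

Emit:
move_arm(deltas=[{"jaw": 1, "x": 0.2, "y": 0.25, "z": 0, "wx": 0, "wy": 0, "wz": 0}, {"jaw": 1, "x": 0, "y": 0.2, "z": 0, "wx": 0, "wy": 0, "wz": 0}, {"jaw": 1, "x": 0, "y": 0.05, "z": 0, "wx": 0, "wy": 0, "wz": 0}, {"jaw": 1, "x": 0, "y": 0, "z": 0, "wx": 0, "wy": 0, "wz": 0}])

```text
time: 27.08
tcp_pos: [0.529, 0.0346, 0.1022]
eef_rot: [-0.273, 2.083, -2.083]
force: [-4.7, -1.0, 13.5]
opening: 0.0406
```

Emit:
move_arm(deltas=[{"jaw": -1, "x": 0, "y": 0, "z": 0, "wx": 0, "wy": 0, "wz": 0}, {"jaw": -1, "x": 0, "y": 0, "z": 0, "wx": 0, "wy": 0, "wz": 0}, {"jaw": -1, "x": 0, "y": 0, "z": 0, "wx": 0, "wy": 0, "wz": 0}, {"jaw": -1, "x": 0, "y": 0, "z": 0, "wx": 0, "wy": 0, "wz": 0}, {"jaw": -1, "x": 0, "y": 0, "z": 0, "wx": 0, "wy": 0, "wz": 0}])

```text
time: 27.7
tcp_pos: [0.5292, 0.0346, 0.1013]
eef_rot: [-0.272, 2.083, -2.083]
force: [0.5, 0.1, -0.1]
opening: 0.0855
```

Emit:
move_arm(deltas=[{"jaw": -1, "x": 0, "y": -2, "z": 0, "wx": 0, "wy": 0, "wz": 0}, {"jaw": -1, "x": 0, "y": -4, "z": 0, "wx": 0, "wy": 0, "wz": 0}, {"jaw": -1, "x": 0, "y": -5, "z": 0, "wx": 0, "wy": 0, "wz": 0}, {"jaw": -1, "x": 0, "y": -5, "z": 0, "wx": 0, "wy": 0, "wz": 0}, {"jaw": -1, "x": 0, "y": 0, "z": 0, "wx": 0, "wy": 0, "wz": 0}])

```text
time: 28.32
tcp_pos: [0.5312, 0.0347, 0.2653]
eef_rot: [-0.264, 2.079, -2.08]
force: [0.5, -0.4, -0.0]
opening: 0.0849
```

```bash
python3 go.py 0.701 0.001 0.2 -75.2; python3 - <<'E'
from h import *
cv2.imwrite("pics/w18.png",arm.grab_frame("wrist"))
print(arm.tip_of("wrist","bottle_a_mid"),arm.tip_of("wrist","jar_a_mid"))
E
```

```text
tcp [0.5312 0.0347 0.2653] grasp z 0.2114 yaw -75.1 tilt 3e-05 open 0.0849 t 28.325 j1,6 [0.06 1.37]
tool shift cm [-15.54   1.27   7.62] norm 17.35 rows@5.5 4
wy total 0.002 | shift if turned first [-15.56   1.14   7.6 ]
[] [{'location': [0.5098, -0.3323, 0.0263], 'p': 0.87}, {'location': [0.3987, 0.1813, -0.0026], 'p': 0.64}, {'location': [0.4936, -0.0632, 0.0489], 'p': 0.38}]
```

View pics/w18.png

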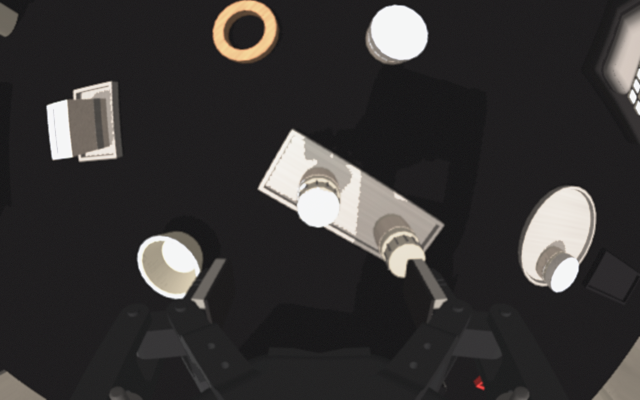

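Both bottles stand in the tray, at (320,200) and (402,250). Last is jar 1 at about (0.701, 0.002).

Emit:
move_arm(deltas=[{"jaw": -1, "x": -3.9, "y": 0.4, "z": 1.9, "wx": 0, "wy": 0, "wz": 0}, {"jaw": -1, "x": -3.9, "y": 0.4, "z": 1.9, "wx": 0, "wy": 0, "wz": 0}, {"jaw": -1, "x": -3.9, "y": 0.2, "z": 1.9, "wx": 0, "wy": 0, "wz": 0}, {"jaw": -1, "x": -3.9, "y": 0, "z": 1.9, "wx": 0, "wy": 0, "wz": 0}, {"jaw": -1, "x": 0, "y": 0, "z": 0, "wx": 0, "wy": 0, "wz": 0}])

```text
time: 29.1
tcp_pos: [0.7008, 0.0006, 0.2483]
eef_rot: [-0.274, 2.084, -2.084]
force: [0.5, 0.6, -0.0]
opening: 0.0852
```

```bash
python3 go.py 0.701 0.002 0.035 -75.2; python3 - <<'E'
from h import *
cv2.imwrite("pics/w19.png",arm.grab_frame("wrist"))
print(arm.tip_of("wrist","jar_a_mid"))
E
```

```text
tcp [7.008e-01 6.000e-04 2.483e-01] grasp z 0.1944 yaw -75.2 tilt 0.0 open 0.0852 t 29.1 j1,6 [-0.    1.31]
tool shift cm [-0.09 15.94 -0.12] norm 15.95 rows@5.5 3
wy total 0.001 | shift if turned first [-0.05 15.94 -0.13]
[]
```

View pics/w19.png

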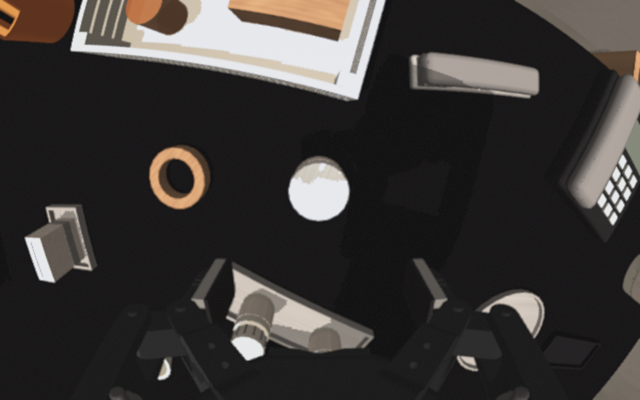

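Jar 1 is centred at (319,190), with the tape clear at (180,178). Descending and gripping.

Emit:
move_arm(deltas=[{"jaw": -1, "x": 0, "y": 5, "z": -0.1, "wx": 0, "wy": 0, "wz": 0}, {"jaw": -1, "x": 0, "y": 5, "z": 0, "wx": 0, "wy": 0, "wz": 0}, {"jaw": -1, "x": 0, "y": 4, "z": 0, "wx": 0, "wy": 0, "wz": 0}, {"jaw": -1, "x": 0, "y": 2, "z": 0, "wx": 0, "wy": 0, "wz": 0}, {"jaw": -1, "x": 0, "y": 0.2, "z": 0, "wx": 0, "wy": 0, "wz": 0}])

```text
time: 29.82
tcp_pos: [0.698, 0.0023, 0.0883]
eef_rot: [-0.275, 2.084, -2.083]
force: [0.4, -0.3, 0.8]
opening: 0.0851
```

Emit:
move_arm(deltas=[{"jaw": 1, "x": 0, "y": 0, "z": 0, "wx": 0, "wy": 0, "wz": 0}, {"jaw": 1, "x": 0, "y": 0, "z": 0, "wx": 0, "wy": 0, "wz": 0}, {"jaw": 1, "x": 0, "y": 0, "z": 0, "wx": 0, "wy": 0, "wz": 0}, {"jaw": 1, "x": 0, "y": 0, "z": 0, "wx": 0, "wy": 0, "wz": 0}, {"jaw": 1, "x": 0, "y": 0, "z": 0, "wx": 0, "wy": 0, "wz": 0}])

```text
time: 30.45
tcp_pos: [0.7006, 0.0022, 0.0918]
eef_rot: [-0.268, 2.081, -2.082]
force: [-0.4, -0.1, 7.1]
opening: 0.0541
```

Emit:
move_arm(deltas=[{"jaw": 1, "x": 0, "y": -2, "z": 0, "wx": 0, "wy": 0, "wz": 0}, {"jaw": 1, "x": 0, "y": -4, "z": 0, "wx": 0, "wy": 0, "wz": 0}, {"jaw": 1, "x": 0, "y": -5, "z": 0, "wx": 0, "wy": 0, "wz": 0}, {"jaw": 1, "x": 0, "y": -4.5, "z": 0, "wx": 0, "wy": 0, "wz": 0}, {"jaw": 1, "x": 0, "y": 0, "z": 0, "wx": 0, "wy": 0, "wz": 0}])

```text
time: 31.08
tcp_pos: [0.7014, 0.0022, 0.2508]
eef_rot: [-0.262, 2.078, -2.08]
force: [-0.4, 0.4, -1.1]
opening: 0.0544
```

```bash
python3 go.py 0.588 -0.328 0.195 -75.2; python3 - <<'E'
from h import *
cv2.imwrite("pics/w20.png",arm.grab_frame("wrist"))
E
```

```text
tcp [0.7014 0.0022 0.2508] grasp z 0.1969 yaw -75.1 tilt 4e-05 open 0.0544 t 31.075 j1,6 [0.   1.31]
tool shift cm [19.44  0.09 28.99] norm 34.91 rows@5.5 7
wy total 0.001 | shift if turned first [19.4   0.19 29.02]
```

View pics/w20.png

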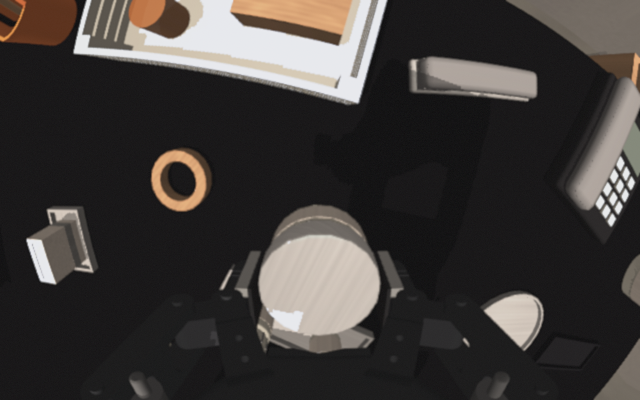

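Jar 1 is held upright at (320,275).

Emit:
move_arm(deltas=[{"jaw": 1, "x": 2.8, "y": 0, "z": 4.1, "wx": 0, "wy": 0, "wz": 0}, {"jaw": 1, "x": 2.8, "y": 0, "z": 4.2, "wx": 0, "wy": 0, "wz": 0}, {"jaw": 1, "x": 2.8, "y": 0, "z": 4.2, "wx": 0, "wy": 0, "wz": 0}, {"jaw": 1, "x": 2.8, "y": 0, "z": 4.2, "wx": 0, "wy": 0, "wz": 0}, {"jaw": 1, "x": 2.8, "y": 0, "z": 4.2, "wx": 0, "wy": 0, "wz": 0}])

```text
time: 31.75
tcp_pos: [0.6162, -0.237, 0.2434]
eef_rot: [-0.274, 2.085, -2.083]
force: [0.6, -0.4, -0.6]
opening: 0.0541
```

Emit:
move_arm(deltas=[{"jaw": 1, "x": 2.8, "y": 0, "z": 4.1, "wx": 0, "wy": 0, "wz": 0}, {"jaw": 1, "x": 2.8, "y": 0, "z": 4, "wx": 0, "wy": 0, "wz": 0}, {"jaw": 1, "x": 0, "y": 0, "z": 0, "wx": 0, "wy": 0, "wz": 0}, {"jaw": 1, "x": 0, "y": 0, "z": 0, "wx": 0, "wy": 0, "wz": 0}])

```text
time: 32.25
tcp_pos: [0.5838, -0.328, 0.2435]
eef_rot: [-0.273, 2.085, -2.082]
force: [-0.2, 0.2, -1.3]
opening: 0.0543
```

```bash
python3 go.py 0.587 -0.328 0.046 -75.2; python3 - <<'E'
from h import *
cv2.imwrite("pics/w21.png",arm.grab_frame("wrist"))
E
```

```text
tcp [ 0.5838 -0.328   0.2435] grasp z 0.1896 yaw -75.2 tilt 0.0 open 0.0543 t 32.25 j1,6 [-0.51  0.8 ]
tool shift cm [-0.32 14.36  0.11] norm 14.37 rows@5.5 3
wy total 0.001 | shift if turned first [-0.31 14.36  0.08]
```

View pics/w21.png

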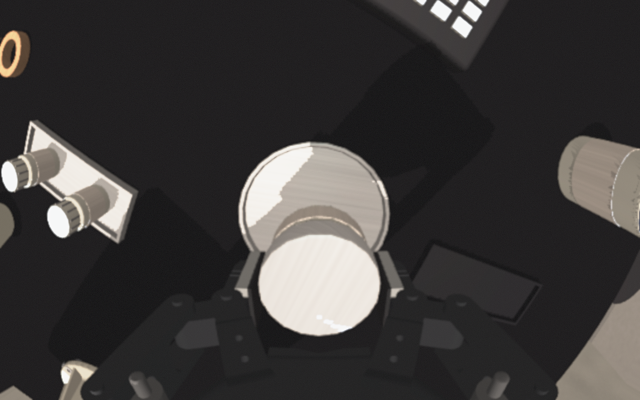

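The jar is over the far half of the dish (rim at (315,145)). Lowering.

Emit:
move_arm(deltas=[{"jaw": 1, "x": -0.2, "y": 4.5, "z": 0.1, "wx": 0, "wy": 0, "wz": 0}, {"jaw": 1, "x": 0, "y": 4.5, "z": 0, "wx": 0, "wy": 0, "wz": 0}, {"jaw": 1, "x": 0, "y": 3.5, "z": 0, "wx": 0, "wy": 0, "wz": 0}, {"jaw": 1, "x": 0, "y": 1.8, "z": 0, "wx": 0, "wy": 0, "wz": 0}, {"jaw": 1, "x": 0, "y": 0, "z": 0, "wx": 0, "wy": 0, "wz": 0}])

```text
time: 32.92
tcp_pos: [0.5864, -0.3278, 0.1004]
eef_rot: [-0.275, 2.084, -2.082]
force: [0.3, -0.2, -0.5]
opening: 0.0545
```

Emit:
move_arm(deltas=[{"jaw": 1, "x": 0, "y": 0.2, "z": 0, "wx": 0, "wy": 0, "wz": 0}, {"jaw": 1, "x": 0, "y": 0, "z": 0, "wx": 0, "wy": 0, "wz": 0}, {"jaw": 1, "x": 0, "y": 0, "z": 0, "wx": 0, "wy": 0, "wz": 0}])

```text
time: 33.3
tcp_pos: [0.5869, -0.3292, 0.1004]
eef_rot: [-0.271, 2.081, -2.083]
force: [-0.5, 0.2, -0.5]
opening: 0.054
```

```bash
python3 go.py 0.587 -0.328 0.042 -75.2
```

```text
tcp [ 0.5869 -0.3292  0.1004] grasp z 0.0465 yaw -75.1 tilt 0.0 open 0.054 t 33.3 j1,6 [-0.51  0.8 ]
tool shift cm [-0.04  0.45 -0.11] norm 0.47 rows@5.5 1
wy total 0.001 | shift if turned first [-0.04  0.45 -0.11]
```

Emit:
move_arm(deltas=[{"jaw": 1, "x": 0, "y": 0.2, "z": 0, "wx": 0, "wy": 0, "wz": 0}, {"jaw": 1, "x": 0, "y": 0.2, "z": 0, "wx": 0, "wy": 0, "wz": 0}, {"jaw": 1, "x": 0, "y": 0.05, "z": 0, "wx": 0, "wy": 0, "wz": 0}, {"jaw": 1, "x": 0, "y": 0, "z": 0, "wx": 0, "wy": 0, "wz": 0}])

```text
time: 33.8
tcp_pos: [0.5865, -0.329, 0.0957]
eef_rot: [-0.272, 2.083, -2.083]
force: [-4.7, 1.8, 8.3]
opening: 0.054
```

Emit:
move_arm(deltas=[{"jaw": -1, "x": 0, "y": 0, "z": 0, "wx": 0, "wy": 0, "wz": 0}, {"jaw": -1, "x": 0, "y": 0, "z": 0, "wx": 0, "wy": 0, "wz": 0}, {"jaw": -1, "x": 0, "y": 0, "z": 0, "wx": 0, "wy": 0, "wz": 0}, {"jaw": -1, "x": 0, "y": 0, "z": 0, "wx": 0, "wy": 0, "wz": 0}, {"jaw": -1, "x": 0, "y": 0, "z": 0, "wx": 0, "wy": 0, "wz": 0}])

```text
time: 34.42
tcp_pos: [0.5865, -0.3289, 0.0948]
eef_rot: [-0.272, 2.083, -2.083]
force: [-0.5, -0.2, 0.5]
opening: 0.0853
```

Emit:
move_arm(deltas=[{"jaw": -1, "x": 0, "y": -2, "z": 0, "wx": 0, "wy": 0, "wz": 0}, {"jaw": -1, "x": 0, "y": -4, "z": 0, "wx": 0, "wy": 0, "wz": 0}, {"jaw": -1, "x": 0, "y": -5, "z": 0, "wx": 0, "wy": 0, "wz": 0}, {"jaw": -1, "x": 0, "y": -6, "z": 0, "wx": 0, "wy": 0, "wz": 0}, {"jaw": -1, "x": 0, "y": 0, "z": 0, "wx": 0, "wy": 0, "wz": 0}])

```text
time: 35.05
tcp_pos: [0.5888, -0.3302, 0.2724]
eef_rot: [-0.262, 2.072, -2.086]
force: [0.2, -0.6, -1.1]
opening: 0.0849
```

Emit:
move_arm(deltas=[{"jaw": -1, "x": 3, "y": 0, "z": 5, "wx": 0, "wy": 0, "wz": 0}, {"jaw": -1, "x": 3, "y": 0, "z": 5, "wx": 0, "wy": 0, "wz": 0}, {"jaw": -1, "x": 3, "y": 0, "z": 5, "wx": 0, "wy": 0, "wz": 0}, {"jaw": -1, "x": 3, "y": 0, "z": 5, "wx": 0, "wy": 0, "wz": 0}, {"jaw": -1, "x": 3, "y": 0, "z": 5, "wx": 0, "wy": 0, "wz": 0}])

```text
time: 35.67
tcp_pos: [0.5049, -0.6105, 0.2651]
eef_rot: [-0.272, 2.083, -2.083]
force: [-0.1, -0.6, 0.8]
opening: 0.0854
```

Emit:
move_arm(deltas=[{"jaw": -1, "x": 3, "y": 0, "z": 5, "wx": 0, "wy": 0, "wz": 0}, {"jaw": -1, "x": 0, "y": 0, "z": 0, "wx": 0, "wy": 0, "wz": 0}, {"jaw": -1, "x": 0, "y": 0, "z": 0, "wx": 0, "wy": 0, "wz": 0}])

```text
time: 36.05
tcp_pos: [0.4893, -0.6647, 0.2645]
eef_rot: [-0.272, 2.085, -2.082]
force: [-0.2, 0.4, 0.4]
opening: 0.0852
```

```bash
python3 - <<'E'
from h import *
t=arm.grab_frame("top");s=arm.grab_frame("side")
cv2.imwrite("pics/t22.png",cv2.resize(t[100:260,150:470],None,fx=2.5,fy=2.5,interpolation=cv2.INTER_CUBIC))
cv2.imwrite("pics/s22.png",cv2.resize(s[130:400,200:440],None,fx=2.2,fy=2.2,interpolation=cv2.INTER_CUBIC))
loc={}
for n in ["bottle_a_mid","jar_a_mid","carton_mid","long_tray","round_dish","small_tray","mortar","tape"]:
  for c in ("top","side"):
    print(n,c,[(np.round(d["location"],3).tolist(),round(d["p"],2)) for d in arm.tip_of(c,n)])
print(arm.observe()["time"])
E
```

```text
bottle_a_mid top [([0.53, 0.035, 0.047], 0.65), ([0.538, 0.33, 0.002], 0.64)]
bottle_a_mid side [([0.525, 0.035, 0.044], 0.76)]
jar_a_mid top [([0.51, -0.331, 0.025], 0.55)]
jar_a_mid side [([0.511, -0.333, 0.027], 0.61), ([0.519, -0.013, 0.002], 0.3)]
carton_mid top [([0.536, 0.331, 0.042], 0.73)]
carton_mid side [([0.535, 0.33, 0.039], 0.58), ([0.51, -0.334, 0.024], 0.22)]
long_tray top [([0.505, -0.568, 0.0], 0.63), ([0.512, -0.01, -0.0], 0.59), ([0.241, -0.448, -0.002], 0.51)]
long_tray side [([0.517, -0.014, 0.001], 0.92), ([0.246, -0.446, -0.002], 0.73), ([0.505, -0.568, -0.001], 0.73)]
round_dish top [([0.548, -0.329, 0.0], 0.78)]
round_dish side [([0.549, -0.331, -0.002], 0.97)]
small_tray top [([0.536, 0.326, 0.002], 0.7)]
small_tray side [([0.538, 0.329, 0.001], 0.69)]
mortar top [([0.397, 0.18, 0.003], 0.7)]
mortar side [([0.396, 0.183, -0.003], 0.63), ([0.511, -0.336, 0.027], 0.48)]
tape top [([0.669, 0.149, -0.001], 0.5)]
tape side [([0.673, 0.152, -0.003], 0.76), ([0.541, 0.33, -0.001], 0.52)]
36.95
```

View pics/t22.png

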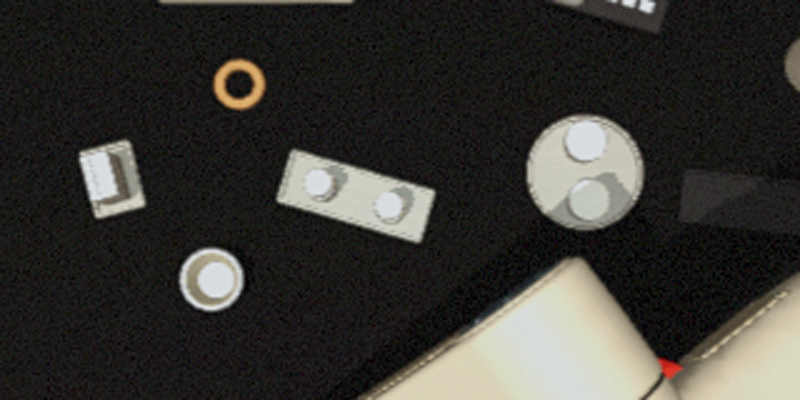

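View pics/s22.png

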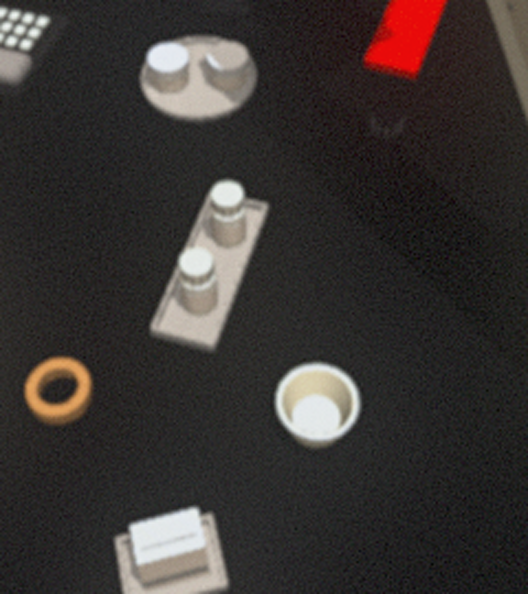

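Both views show everything standing in its tray. I'll check jar 1 and bottle B numerically, since the networks did not report them.

```bash
python3 - <<'E'
from h import *
t=arm.grab_frame("top")
g=cv2.cvtColor(t,cv2.COLOR_BGR2GRAY)
for n,P,z in (("jar1",(.588,-.329,.05),.05),("jar2",(.51,-.332,.05),.05),("botA",(.529,.035,.084),.084),("botB",(.501,-.06,.084),.084),("carton",(.537,.329,.078),.078)):
    print(n,'pred crop px',np.round((proj("top",P)[0]-[150,100])*2.5))
for n,uv,z in(("jar1",(586,141),.05),("jar2",(588,199),.05),("botA",(319,182),.084),("botB",(388,206),.084),("carton",(102,176),.078)):
    print(n,np.round(ray("top",np.array(uv)/2.5+[150,100],z)[0],3))
s=arm.grab_frame("side");cv2.imwrite("pics/s23.png",cv2.resize(s[140:190,255:325],None,fx=8,fy=8,interpolation=cv2.INTER_CUBIC))
E
```

```text
jar1 pred crop px [587. 140.]
jar2 pred crop px [589. 197.]
botA pred crop px [317. 180.]
botB pred crop px [388. 201.]
carton pred crop px [ 98. 175.]
jar1 [ 0.586 -0.328  0.05 ]
jar2 [ 0.507 -0.33   0.05 ]
botA [0.527 0.032 0.084]
botB [ 0.495 -0.06   0.084]
carton [0.535 0.323 0.078]
```

View pics/s23.png

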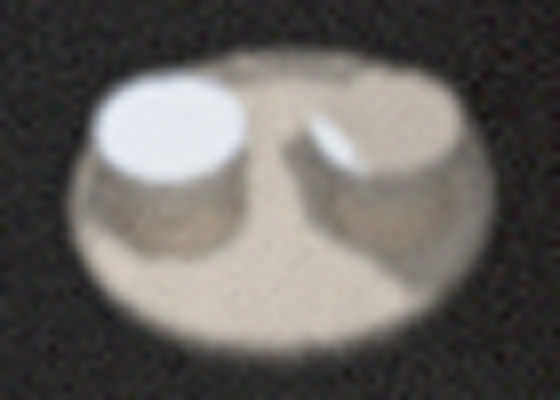

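Both jars stand flat inside the dish rim, and the measured positions match the predicted ones. Handing in.

```bash
python3 -c "
from cell import arm
print(arm.close_job())"
```

```text
the job is handed in; nothing more can be done
None
```

I put all five items away and handed the job in at about 37 s of the 120 s allowed; it gives no verdict. The carton is in the small tray, both jars are in the round dish and both bottles are in the long tray. The gripper was open and clear of everything.

**Last checks:** The top and side views show every item standing upright inside its rim. By pixel measurement:
- **Jars:** about 38 and 41 mm from the dish centre; the limit is 60 mm.
- **Bottles:** about 50 mm either side of the tray's centre.
- **Carton:** within about 6 mm of its tray's centre.
- **Mortar and tape:** within about 5 mm of their first readings, which is about the cameras' error.

**Gaps and disagreements:**
- The networks did not report bottle B or jar 1 in the last pictures, so I confirmed those two from pixels only. Jar 1 was within 2 mm of where I released it and bottle B within about 6 mm.
- The networks gave a few false hits, mostly low-confidence. One labelled the carton's tray as a bottle, and one labelled a jar as the mortar. The pictures ruled them out.
- Setting items down gave about 8–18 N at the wrist, well below the limit.

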